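Load the laser scanner's filter slide under stop, then re-arm the laser

TASK

First push the red stop on the laser control box all the way down; with it down, take every filter barrel from the tray and seat it, upright and fully down, in the pocket of the filter slide marked with its own colour. When all are in, turn the red cap clockwise until the stop has risen fully again, then take the orange key from its stand, push it fully into the key switch and turn it clockwise to its stop, leaving the key in. Do not disturb the other things on the table.

Things in the scene. Friction and masses are not known exactly. Their poses are not given: they have to be found in the camera images.
- filter_blue: filter barrel coded blue: black upright cylinder 32 mm across, 32 mm tall, 50 g, blue top disc and blue band; may be absent (None). Origin: centre of its underside; z up its axis
- filter_green: filter barrel coded green: black upright cylinder 32 mm across, 32 mm tall, 50 g, green top disc and green band; may be absent (None). Origin: centre of its underside; z up its axis
- filter_amber: filter barrel coded amber (yellow): black upright cylinder 32 mm across, 32 mm tall, 50 g, amber top disc and amber band; may be absent (None). Origin: centre of its underside; z up its axis
- filter_red: filter barrel coded red: black upright cylinder 32 mm across, 32 mm tall, 50 g, red top disc and red band; may be absent (None). Origin: centre of its underside; z up its axis
- filter_white: filter barrel coded white: black upright cylinder 32 mm across, 32 mm tall, 50 g, white top disc and white band; may be absent (None). Origin: centre of its underside; z up its axis
- pocket_blue (a point): centre of the floor of the blue-marked pocket in the fixed dark filter slide, a plate 84 (x) x 240 (y) x 20 mm high with five pockets in a row along its y, 46 mm apart, colour marks beside each; pocket 35 mm across, 14 mm deep, chamfered; a seated barrel stands on this point and rises 18 mm above the slide's top. Axes as the slide's
- pocket_green (a point): centre of the floor of the green-marked pocket in the fixed dark filter slide, a plate 84 (x) x 240 (y) x 20 mm high with five pockets in a row along its y, 46 mm apart, colour marks beside each; pocket 35 mm across, 14 mm deep, chamfered; a seated barrel stands on this point and rises 18 mm above the slide's top. Axes as the slide's
- pocket_amber (a point): centre of the floor of the amber-marked pocket in the fixed dark filter slide, a plate 84 (x) x 240 (y) x 20 mm high with five pockets in a row along its y, 46 mm apart, colour marks beside each; pocket 35 mm across, 14 mm deep, chamfered; a seated barrel stands on this point and rises 18 mm above the slide's top. Axes as the slide's
- pocket_red (a point): centre of the floor of the red-marked pocket in the fixed dark filter slide, a plate 84 (x) x 240 (y) x 20 mm high with five pockets in a row along its y, 46 mm apart, colour marks beside each; pocket 35 mm across, 14 mm deep, chamfered; a seated barrel stands on this point and rises 18 mm above the slide's top. Axes as the slide's
- pocket_white (a point): centre of the floor of the white-marked pocket in the fixed dark filter slide, a plate 84 (x) x 240 (y) x 20 mm high with five pockets in a row along its y, 46 mm apart, colour marks beside each; pocket 35 mm across, 14 mm deep, chamfered; a seated barrel stands on this point and rises 18 mm above the slide's top. Axes as the slide's
- bin: fixed grey tray 124 (x) x 184 (y) mm with 2 x 3 compartments 56 mm square holding the filter barrels; floor 4 mm thick, walls 14 mm high over the table. Origin: centre of its underside
- control: fixed white laser control box 130 (x) x 200 (y) x 50 mm high; the red stop is on its top at y +50 mm, the key switch at y -50 mm. Origin: centre of its underside
- estop_top (a point): centre of the top of the red mushroom cap, 38 mm across, cap 20 mm tall with straight sides, its underside 8 mm above a yellow plate when up; yellow plate's top is 56 mm over the table. Turns and sinks with the cap
- estop (a joint): how far the stop is pushed down: 0 up, 0.007 m fully down; about 6 N pushes it and it stays down until its cap is turned
- estop_twist (a joint): turn of the red cap, clockwise from above: 0 to 0.9 rad at its stop; turning the cap with the stop down cams it up the 7 mm, fully up near 0.9 rad (let the fingers rise with it or slide on it); springs back to 0 when released
- key: laser key, upright: steel blade 10 (x) x 5 (y) x 20 mm long below an orange bow 26 (x) x 12 (y) x 28 mm tall (48 mm in all), 30 g. Origin: centre of the blade's tip; z up. Half a turn about z makes no difference. At first it stands in a fixed dark block 56 x 56 x 30 mm, its blade 20 mm deep in a slot 12 x 7 mm, so its bow begins 30 mm over the table
- key_slot (a point): centre of the mouth of the keyway on top of the brass key-switch cylinder, 74 mm over the table; slot 11.5 (its x) x 6.5 (y) mm, 22 mm deep, chamfered; turns with the switch. The key is home when its bow rests on the cylinder (key origin 20 mm below this point)
- keyswitch (a joint): turn of the key switch, clockwise from above: 0 off, 1.047 rad (60 degrees) on, at its stop; stays where it is left
- objective_can: bystander: clear jar with white lid, 44 mm across, 60 mm tall. Origin: centre of its underside
- hex_driver: bystander: blue-handled driver, 150 mm long, lying. Origin: centre of its underside
- tissue_pack: bystander: white paper pack 90 x 120 x 22 mm. Origin: centre of its underside
- dust_cap: bystander: black cap 34 mm across, 14 mm tall. Origin: centre of its underside
- steel_post: bystander: steel post 13 mm across, 75 mm long, lying. Origin: centre of its underside
- cleaner: bystander: small amber bottle 38 mm across, 85 mm tall. Origin: centre of its underside

How it is judged:
By the outcome, as a careful person would: the job done as asked, in the order asked, and still so for the second after the job is handed in, with the robot touching nothing.
Of filter_blue, filter_green, filter_amber, filter_red, filter_white only 3 to 5 are there at a start; the rules pass over those that are not, and their reading is None.
At some moment in a run one of filter_blue, filter_green, filter_amber, filter_red, filter_white may be knocked a few centimetres aside while the robot is not near it.
It also fails if it takes over 210 s, if anything falls off the work surface, if the arm or the gripper's body presses on something with over 40 N, if the wrist force passes 120 N, or if a joint passes its speed limit or range.

ROBOT

A 7-joint arm with a two-finger parallel gripper is mounted at the origin on the work surface. World frame = base frame: x ahead of the robot, y to its left, z up, the work surface at z = 0. Lengths are in m, angles in rad, forces in N, time in s.
With the tool pointing down it reaches from about 0.4 to 0.85 m from the base axis. Payload 10.4 kg.
Tool frame: the origin (TCP) lies at the very end of the fingers, on their centre line; the grasp point (between the pads) lies 19 mm behind it; z points along the fingers, y is the line along which they close (so a half turn about z gives the same grasp; the last joint's range is limited). The gripper opens to 87 mm and grips with 3 to 60 N. Pads are 19 mm wide; open, the fingers measure 117 mm over their backs; the gripper's body (75 mm by 190 mm) begins 51 mm behind the grasp point.
Start: joints at [1.112, 0.332, -0.065, 1.46, 0.022, 1.35, -0.088], TCP at [0.264, -0.567, 0.223] pointing down, gripper open.
Joint ranges: [-2.6, 2.6], [-0.5, 2.12], [-1.47, 1.34], [0.16, 2.42], [-1.27, 4.41], [0.06, 2.06], [-2.6, 2.6]. Speed limits (rad/s): [2.22, 2.22, 2.79, 2.79, 3.14, 3.14, 3.14].

INTERFACE

Orientations are given as a unit quaternion [x, y, z, w].
In Python, from bench import * gives the robot as it stands.
- The arm moves only by the tool carry_out, never from a script. Its argument "deltas" is a list of rows, each an object with "hand": the finger opening in mm, from 0 to 87; "dp": the shift along the tool's x, y, z each as a share of 250 mm, from -1 to 1, a list of three; "spin": the turn about the tool's z as a share of pi rad, from -1 to 1. In form: [{"hand": hand, "dp": [dx, dy, dz], "spin": spin}, ...]. A call has 1 to 20 rows; each row is the pose to reach, as a shift and turn from the pose commanded when the call began, along the tool's axes at that moment, turning the shorter way round; what a row does not reach only later rows make up. A row lasts 1/10 s, in which the tool goes at most 50 mm and 8.59 degrees, less where a joint would pass 70% of its speed; a pose out of reach is approached as far as the arm can. A call with a number of a shift or a turn outside -1 to 1 is refused whole. A call with a gripper value outside its range is refused whole. The fingers move at their own pace and stop on an object; "force" is the grip in N (left out, the last holds). Time passes only in rows, so rows that repeat a pose let the fingers close. It gives the time, the measured TCP pose, the force, the opening and the grip force at its end, in the units of the state.
- read_state(): the state, without advancing time (a new reading comes with each control period).
- camera(name): name is "side" or "top"; returns the picture (400x640x3 uint8, red, green, blue); there is no depth.
- get_calibration(name): a dict with "fx", "fy", "cx", "cy" (pixels), "R" (3x3) and "t" (3): a world point X has camera coordinates R X + t. Camera axes: x right, y down, z forward; pixel columns grow to the right and rows downward; lengths in m; the calibration is good to about 2 mm. A picture is of the moment at which its call begins. get_calibration takes no time and is no camera call.
- close_job(): hands the job in; it is judged then, once.
The state is a dict: "time": time; "joint_positions": joint angles; "joint_vel": joint speeds; "joint_torque": joint torques, N m; "ee_pos": TCP position; "eef_rot": TCP orientation; "ft_force": force on the tool from outside, world axes, zero at the start; "torque": the same for the moment, N m; "width": finger opening in m; "grip_force": force on a finger pad.
Only numpy, scipy, OpenCV 4.12 (cv2) and the standard library are available. Lean on these libraries where they do the work, as an engineer would, in place of code of your own. Each camera call takes 0.05 s, during which the arm holds its last target. There are 200 camera calls.

## Working session

There is one attempt and no reset: what is moved stays moved. The work goes in short steps, Python scripts to look and compute and a tool call to move; the robot and the scene stay as the last step left them, time stands still between calls to the robot, and variables do not carry over. Pictures are saved under pics/ and viewed, at most 14 in all, crops included, and the job is handed in when it is done.

Besides the shell and the picture viewer there is one more tool, called after ">>>" as name([rows], argument=value, ...), one row to a line, values as JSON. carry_out: Moves the arm, as the interface text tells. Its arguments: {"type":"object","properties":{"deltas":{"type":"array","items":{"type":"object","properties":{"hand":{"type":"number"},"dp":{"type":"array","items":{"type":"number","minimum":-1,"maximum":1}},"spin":{"type":"number","minimum":-1,"maximum":1}}}},"force":{"type":"number"}},"required":["deltas"]}

```bash
mkdir -p pics; ls; python3 - <<'E'
from bench import *
import cv2
for n in("top","side"):
    im=camera(n); cv2.imwrite(f"pics/{n}0.png",im[:,:,::-1]); print(get_calibration(n))
s=read_state();print(s)
E
```

```text
pics
{'fx': 433.5471422120439, 'fy': 433.5471422120439, 'cx': 315.36628597318753, 'cy': 196.1623919282468, 'R': array([[ 0.01654613, -0.99960312, -0.02279961],
       [-0.98749261, -0.01276133, -0.15714797],
       [ 0.15679465,  0.02511464, -0.98731185]]), 't': array([4.55778293e-04, 5.75107329e-01, 1.17004066e+00])}
{'fx': 418.015027877117, 'fy': 418.015027877117, 'cx': 315.6375605868761, 'cy': 199.71574517791342, 'R': array([[ 9.99966545e-01, -6.01498267e-03, -5.54330199e-03],
       [-8.17272282e-03, -7.06622173e-01, -7.07543858e-01],
       [ 3.38843944e-04,  7.07565491e-01, -7.06647692e-01]]), 't': array([-0.56031843,  0.06440662,  1.01373391])}
{'time': 0.1, 'joint_positions': array([ 1.11239586,  0.33280516, -0.0647172 ,  1.46086051,  0.02162113,
        1.34987597, -0.08850267]), 'joint_vel': array([ 0.00097238, -0.00096836,  0.00115297, -0.00177237,  0.00136835,
       -0.00165172, -0.00071587]), 'joint_torque': array([ 2.31916325e-03, -6.24545360e+01,  2.53486144e-02, -3.90714133e+01,
       -6.13686978e-02,  3.65749549e-02,  3.64157813e-05]), 'ee_pos': array([ 0.26369162, -0.56627427,  0.22183422]), 'eef_rot': array([ 9.76349283e-01,  2.16198255e-01, -1.69762286e-04, -6.02883488e-04]), 'ft_force': array([-0.56585317,  0.0414443 , -0.47410899]), 'torque': array([0.01877456, 0.09658998, 0.04003893]), 'grip_force': 0.0, 'width': 0.08672764695926612}
```

View pics/top0.png

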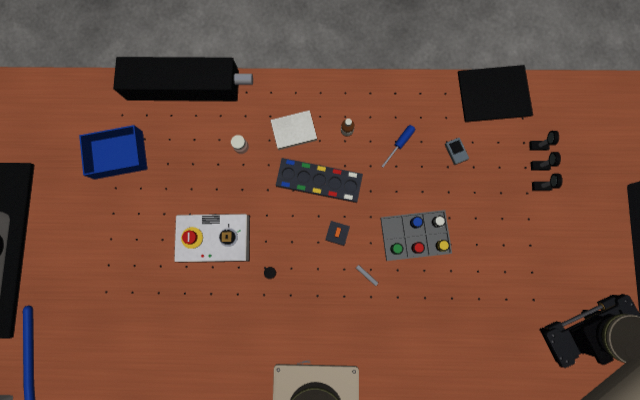

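View pics/side0.png

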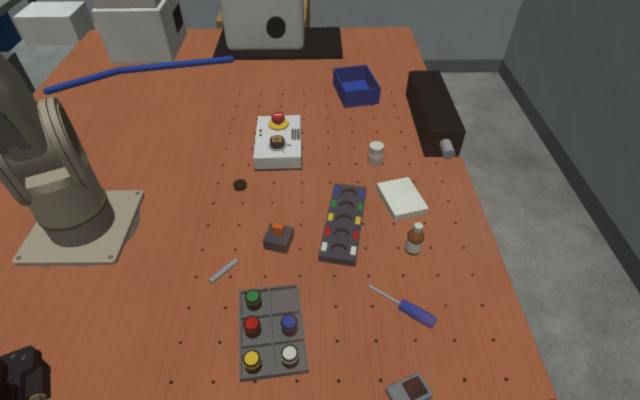

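Top view: control box around (212,238), with the stop at (190,237) and the key switch at (228,237). The key stand is at (338,233), the slide at (319,180), and the tray at (416,236) holds all five barrels. The side view shows the same things. I'll zoom in for measuring.

```bash
python3 - <<'E'
import cv2,numpy as np
t=cv2.imread("pics/top0.png");s=cv2.imread("pics/side0.png")
R=lambda a,f:cv2.resize(a,None,fx=f,fy=f,interpolation=cv2.INTER_CUBIC)
a=R(t[205:270,165:265],8); cv2.imwrite("pics/c1.png",a)       # control
b=R(t[150:255,270:370],5.5); cv2.imwrite("pics/c2.png",b)
c=np.vstack([R(s[105:175,245:312],4),]) ; d=R(s[180:268,255:375],4)
h=max(c.shape[0],d.shape[0]);o=np.zeros((h,c.shape[1]+d.shape[1],3),np.uint8);o[:c.shape[0],:c.shape[1]]=c;o[:d.shape[0],c.shape[1]:]=d
cv2.imwrite("pics/c3.png",o);print(a.shape,b.shape,o.shape)
E
```

```text
(520, 800, 3) (578, 550, 3) (352, 748, 3)
```

View pics/c1.png

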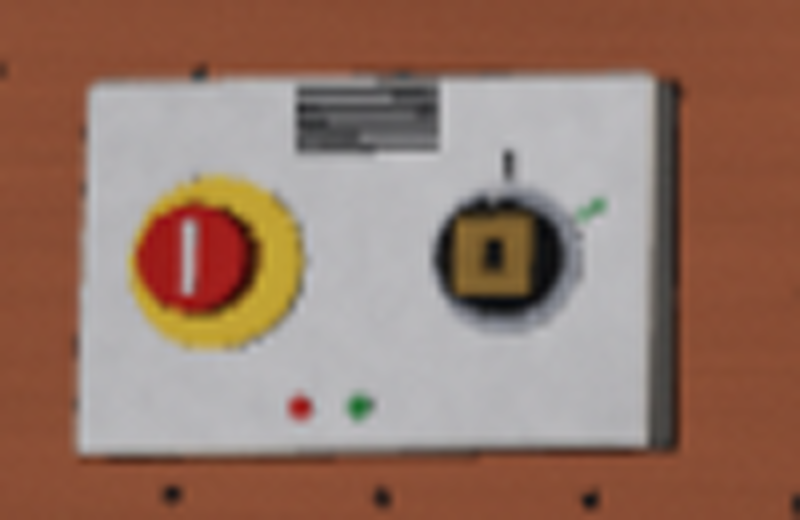

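View pics/c2.png

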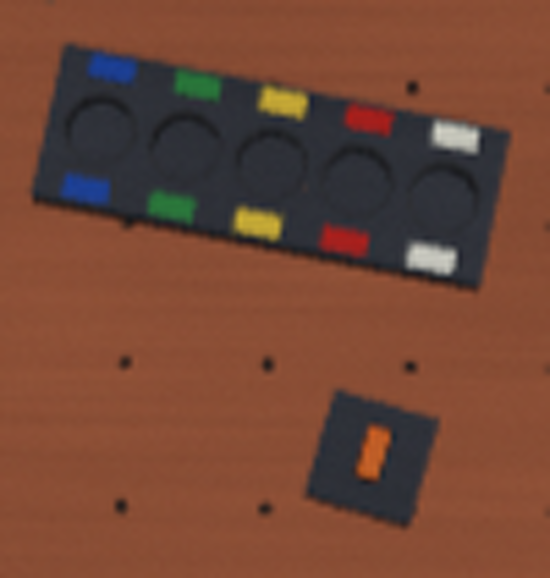

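View pics/c3.png

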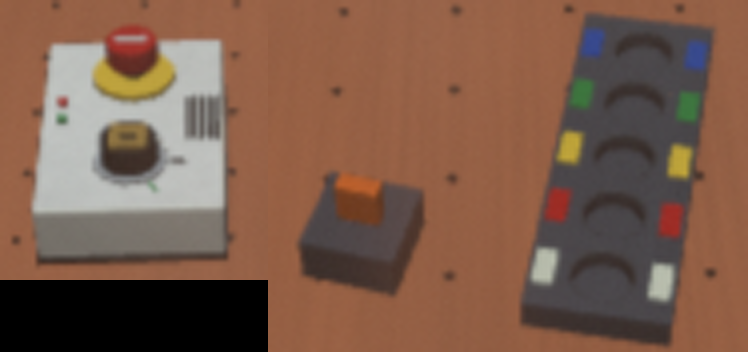

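Crops: the stop cap is centred near top-px (189.5,237.5) and the keyway at (226.7,237), with its long axis along the image vertical. The slide's ten colour marks run blue→white from left to right. The orange bow is at about (338,232), tilted slightly. Next I'll triangulate.

```bash
cat >h.py <<'E'
from bench import *
import cv2,numpy as np
C={n:get_calibration(n) for n in("top","side")}
def proj(n,X):
    c=C[n];p=np.atleast_2d(X)@c["R"].T+c["t"];return np.c_[c["fx"]*p[:,0]/p[:,2]+c["cx"],c["fy"]*p[:,1]/p[:,2]+c["cy"]]
def plane(n,uv,z):
    c=C[n];uv=np.atleast_2d(uv);d=np.c_[(uv[:,0]-c["cx"])/c["fx"],(uv[:,1]-c["cy"])/c["fy"],np.ones(len(uv))]@c["R"]
    o=-c["R"].T@c["t"];return o+d*((z-o[2])/d[:,2])[:,None]
def tri(a,b):
    A=[];r=[]
    for n,p in(("top",a),("side",b)):
        c=C[n];K=np.array([[c["fx"],0,c["cx"]],[0,c["fy"],c["cy"]],[0,0,1]]);P=K@np.c_[c["R"],c["t"]];A.append(P)
    X=cv2.triangulatePoints(A[0],A[1],np.array(a,float).reshape(2,1),np.array(b,float).reshape(2,1)).ravel();return X[:3]/X[3]
HS={"blue":(105,130,110,50),"green":(50,85,90,45),"amber":(18,32,110,90),"red":(-5,5,140,60),"orange":(6,16,140,80),"white":(0,180,0,130)}
def blobs(im,col,roi,vmin=None,amin=4):
    x0,y0,x1,y1=roi;k=4
    h=cv2.cvtColor(cv2.resize(im[y0:y1,x0:x1],None,fx=k,fy=k,interpolation=cv2.INTER_CUBIC),cv2.COLOR_RGB2HSV).astype(int)
    a,b,s,v=HS[col];v=vmin or v;H=h[:,:,0];H=np.where(H>170,H-180,H) if a<0 else H
    m=(H>=a)&(H<=b)&(h[:,:,2]>=v)&((h[:,:,1]>=s) if col!="white" else (h[:,:,1]<60))
    n,l,st,ce=cv2.connectedComponentsWithStats(m.astype(np.uint8))
    return sorted([((ce[i][0]+.5)/k-.5+x0,(ce[i][1]+.5)/k-.5+y0,st[i][4]/k/k,st[i][2]/k,st[i][3]/k) for i in range(1,n) if st[i][4]>amin*k*k],key=lambda t:-t[2])
E
python3 - <<'E'
from h import *
np.set_printoptions(precision=4,suppress=True)
im={n:cv2.imread(f"pics/{n}0.png")[:,:,::-1].copy() for n in("top","side")}
ROI={"top":dict(slide=(270,150,370,205),bin=(378,205,455,265),key=(325,218,352,248),ctl=(170,205,255,270)),
"side":dict(slide=(318,180,372,268),bin=(234,280,312,384),key=(260,218,298,255),ctl=(250,105,306,172))}
for w,cols in(("bin",["blue","green","amber","red","white"]),("slide",["blue","green","amber","red","white"]),("key",["orange"]),("ctl",["red","amber"])):
  for c in cols:
    B={n:blobs(im[n],c,ROI[n][w]) for n in im}
    print(w,c,{n:np.round(B[n][:3],1).tolist() for n in B})
    if w=="slide":
      a=sorted(B["top"][:2],key=lambda b:-b[1]);b=sorted(B["side"][:2])
      for p,q in zip(a,b):print("   ",tri(p[:2],q[:2]),plane("top",p[:2],.02)[0],plane("side",q[:2],.02)[0])
    elif B["top"] and B["side"]: print("   ",tri(B["top"][0][:2],B["side"][0][:2]))
E
```

```text
bin blue {'top': [[417.2, 221.4, 79.0, 10.0, 10.5]], 'side': [[288.3, 320.8, 108.9, 12.0, 11.5]]}
    [ 0.508  -0.2757  0.0361]
bin green {'top': [[397.1, 248.1, 79.8, 10.0, 10.5]], 'side': [[252.2, 295.4, 115.0, 13.0, 11.2]]}
    [ 0.4335 -0.2192  0.0356]
bin amber {'top': [[443.6, 244.9, 73.1, 9.5, 10.0]], 'side': [[250.9, 357.7, 174.8, 15.2, 15.2], [251.1, 367.7, 11.8, 8.5, 2.2], [244.7, 365.7, 5.1, 3.5, 3.8]]}
    [ 0.4443 -0.347   0.036 ]
bin red {'top': [[418.6, 247.2, 77.6, 9.8, 10.2]], 'side': [[250.9, 322.6, 145.5, 14.2, 13.0], [252.3, 330.5, 38.6, 15.2, 8.0]]}
    [ 0.437  -0.2785  0.0353]
bin white {'top': [[439.6, 220.5, 59.7, 8.8, 9.0]], 'side': [[289.1, 352.4, 144.5, 13.8, 13.5]]}
    [ 0.5117 -0.3378  0.036 ]
slide blue {'top': [[285.1, 184.0, 47.6, 9.5, 6.2], [289.9, 162.1, 43.4, 9.8, 6.0]], 'side': [[361.5, 193.4, 29.4, 5.5, 6.8], [335.8, 190.2, 28.4, 5.5, 6.5]]}
    [0.6129 0.0973 0.0211] [0.6135 0.0974 0.02  ] [0.6125 0.0983 0.02  ]
    [0.6777 0.0851 0.0209] [0.6783 0.0852 0.02  ] [0.6773 0.0858 0.02  ]
slide green {'top': [[300.7, 187.1, 43.5, 9.0, 6.5], [305.5, 
[... 1048 characters left out ...]
0.5785 -0.0836  0.0212] [ 0.5792 -0.0836  0.02  ] [ 0.578  -0.0828  0.02  ]
    [ 0.6433 -0.0959  0.021 ] [ 0.644  -0.0959  0.02  ] [ 0.6429 -0.0953  0.02  ]
key orange {'top': [[339.0, 232.3, 373.1, 27.0, 30.0], [337.4, 231.8, 44.1, 6.2, 10.2]], 'side': [[269.4, 231.4, 324.0, 23.8, 37.0], [277.0, 253.4, 10.0, 8.2, 2.5], [280.9, 220.9, 5.2, 2.5, 3.2]]}
    [ 0.466  -0.0601  0.0484]
ctl red {'top': [[189.2, 236.9, 119.2, 14.0, 13.0]], 'side': [[277.5, 117.1, 92.8, 12.5, 12.0]]}
    [0.4535 0.3483 0.0752]
ctl amber {'top': [[193.9, 237.9, 185.8, 21.5, 21.5], [226.1, 236.5, 74.3, 9.2, 9.8]], 'side': [[278.2, 124.7, 128.3, 20.0, 11.2], [276.4, 138.7, 50.8, 10.0, 6.2]]}
    [0.453  0.3426 0.0526]
```

```bash
python3 - <<'E'
from h import *
np.set_printoptions(precision=4,suppress=True)
im={n:cv2.imread(f"pics/{n}0.png")[:,:,::-1].copy() for n in("top","side")}
print("cap bar",tri((188.0,236.6),(277.25,114.5)))
print("plate",plane("top",(191.6,237.2),.056))
print("brass",tri((226.1,236.5),(276.4,138.7)),plane("top",(226.1,236.5),.074),plane("side",(276.4,138.7),.074))
k=lambda x,y:(165+(x+.5)/8-.5,205+(y+.5)/8-.5)
print("slot",plane("top",k(494,255),.074), plane("top",k(187,258),.084))
e=plane("top",[k(90,84),k(655,73),k(645,447),k(78,452)],.05);print("box",e,e.mean(0),[np.degrees(np.arctan2(*(p-q)[:2])) for p,q in((e[0],e[1]),(e[3],e[2]))])
HS["orange"]=(4,14,190,150)
B={"top":blobs(im["top"],"orange",(330,222,346,242)),"side":blobs(im["side"],"orange",(265,218,298,255),1),}
print(B)
# yaw of bow from top
a=cv2.cvtColor(cv2.resize(im["top"][222:242,330:346],None,fx=8,fy=8,interpolation=cv2.INTER_CUBIC),cv2.COLOR_RGB2HSV)
m=((a[:,:,1]>190)&(a[:,:,2]>150)).astype(np.uint8);r=cv2.minAreaRect(cv2.findNonZero(m));print(r)
c=cv2.boxPoints(r)/8+[330,222]-.44;w=plane("top",c,.058);print(w[:,:2],w.mean(0))
a=cv2.resize(im["side"][218:250,262:298],None,fx=8,fy=8,interpolation=cv2.INTER_CUBIC)
h=cv2.cvtColor(a,cv2.COLOR_RGB2HSV);print(h[60,150],h[100,150])
for v in(130,150,170,190):
  m=((h[:,:,1]>170)&(h[:,:,2]>v)).astype(np.uint8);n,l,st,ce=cv2.connectedComponentsWithStats(m);i=1+st[1:,4].argmax();uv=ce[i]/8+[262,218]-.44;print(v,st[i],uv,tri(c.mean(0),uv))
for s in im: print(s, proj(s,[[.467,-.0575,.058]]))
# bin corners
E
```

```text
cap bar [0.4535 0.3489 0.0838]
plate [[0.4545 0.3479 0.056 ]]
brass [0.4561 0.2485 0.0727] [[0.4567 0.2483 0.074 ]] [[0.4556 0.2464 0.074 ]]
slot [[0.4569 0.2477 0.074 ]] [[0.4537 0.3492 0.084 ]]
box [[0.5158 0.398  0.05  ]
 [0.5224 0.2    0.05  ]
 [0.3936 0.1981 0.05  ]
 [0.3887 0.3936 0.05  ]] [0.4551 0.2974 0.05  ] [np.float64(-1.9125711674046686), np.float64(-1.4323489940595324)]
{'top': [(np.float64(337.4526041666667), np.float64(231.7671875), np.float64(30.0), np.float64(5.5), np.float64(9.0))], 'side': [(np.float64(276.74345238095236), np.float64(226.14880952380952), np.float64(26.25), np.float64(9.75), np.float64(4.0))]}
((62.73033905029297, 82.54458618164062), (30.16716957092285, 70.22840118408203), 18.083444595336914)
[[ 0.465  -0.0448]
 [ 0.4879 -0.052 ]
 [ 0.4849 -0.0618]
 [ 0.462  -0.0546]] [ 0.4749 -0.0533  0.058 ]
[ 10 185 174] [ 11 177 114]
130 [  81   44   88   49 2889] [277.1538 225.9644] [ 0.4746 -0.0535  0.056 ]
150 [  81   44   88   45 2492] [277.1194 225.6831] [ 0.4746 -0.0534  0.0569]
170 [  84   46   81   38 1807] [277.0809 225.5978] [ 0.4745 -0.0534  0.0572]Traceback (most recent call last):
  File "<stdin>", line 20, in <module>
ValueError: attempt to get argmax of an empty sequence
```

```bash
cat >>h.py <<'E'
from scipy.spatial.transform import Rotation as Ro
def go(*targets,yaw=None):
    """print state and dp/spin for world targets; yaw = tool-y heading in deg"""
    s=read_state();R=Ro.from_quat(s["eef_rot"]).as_matrix();p=s["ee_pos"]
    y=np.degrees(np.arctan2(R[1,1],R[0,1]));print("t",round(s["time"],1),"p",np.round(p,4),"yaw",round(y,2),"tilt",np.round(R[:2,2],4),"F",np.round(s["ft_force"],1),"w",round(s["width"],4),"g",round(s["grip_force"],1),"j7",round(s["joint_positions"][6],2))
    for t in targets:
        d=R.T@(np.array(t)-p)/.25;sp=0 if yaw is None else -((yaw-y+180)%360-180)/180
        print(t,"dp",np.round(d,4).tolist(),"spin",round(sp,4))
E
python3 -c "
from h import *
go((.45,-.36,.2),yaw=-10.8)"
```

```text
t 0.1 p [ 0.2637 -0.5663  0.2218] yaw -65.03 tilt [-0.0006  0.0011] F [-0.6  0.  -0.5] w 0.0867 g 0.0 j7 -0.09
(0.45, -0.36, 0.2) dp [1.0239, -0.4332, 0.0878] spin -0.3013
```

>>> carry_out([
  {"dp": [0.96,-0.42,0.1],"spin": -0.301,"hand": 0},
  {"dp": [0.96,-0.42,0.1],"spin": -0.301,"hand": 0},
  {"dp": [0.96,-0.42,0.1],"spin": -0.301,"hand": 0},
  {"dp": [0.96,-0.42,0.1],"spin": -0.301,"hand": 0},
  {"dp": [0.96,-0.42,0.1],"spin": -0.301,"hand": 0},
  {"dp": [0.96,-0.42,0.1],"spin": -0.301,"hand": 0},
  {"dp": [0.96,-0.42,0.1],"spin": -0.301,"hand": 0},
  {"dp": [0.96,-0.42,0.1],"spin": -0.301,"hand": 0},
  {"dp": [0.96,-0.42,0.1],"spin": -0.301,"hand": 0},
  {"dp": [0.96,-0.42,0.1],"spin": -0.301,"hand": 0},
])

```text
time: 1.1
ee_pos: [0.4366, -0.3706, 0.1975]
eef_rot: [0.772, 0.636, -0.0, -0.0]
ft_force: [-0.6, -0.4, -1.1]
width: 0.0152
grip_force: 0.0
```

```bash
python3 -c "
from h import *
go((.45,-.36,.2),(.49,-.12,.2),(.49,.13,.2),(.45,.349,.12),yaw=-10.8)"
```

```text
t 1.1 p [ 0.4366 -0.3706  0.1975] yaw -10.99 tilt [-0.0002 -0.0001] F [-0.6 -0.4 -1.1] w 0.0152 g 0.0 j7 0.37
(0.45, -0.36, 0.2) dp [0.052, 0.0444, -0.0101] spin -0.0011
(0.49, -0.12, 0.2) dp [1.0249, 0.0184, -0.0102] spin -0.0011
(0.49, 0.13, 0.2) dp [2.0065, -0.1723, -0.0103] spin -0.0011
(0.45, 0.349, 0.12) dp [2.836, -0.4963, 0.3096] spin -0.0011
```

>>> carry_out([
  {"dp": [0.95,0.05,0],"spin": 0,"hand": 0},
  {"dp": [0.95,0.05,0],"spin": 0,"hand": 0},
  {"dp": [0.95,0.05,0],"spin": 0,"hand": 0},
  {"dp": [0.95,0.05,0],"spin": 0,"hand": 0},
  {"dp": [0.95,0.05,0],"spin": 0,"hand": 0},
])

```text
time: 1.6
ee_pos: [0.4944, -0.1363, 0.1979]
eef_rot: [0.771, 0.637, 0.0, 0.0]
ft_force: [0.2, 0.6, 0.5]
width: 0.0005
grip_force: 0.0
```

>>> carry_out([
  {"dp": [0.95,-0.1,0],"spin": 0,"hand": 0},
  {"dp": [0.95,-0.1,0],"spin": 0,"hand": 0},
  {"dp": [0.95,-0.1,0],"spin": 0,"hand": 0},
  {"dp": [0.95,-0.1,0],"spin": 0,"hand": 0},
  {"dp": [0.95,-0.1,0],"spin": 0,"hand": 0},
])

```text
time: 2.1
ee_pos: [0.5141, 0.1015, 0.1979]
eef_rot: [0.771, 0.637, 0.0, 0.0]
ft_force: [0.5, -0.7, 0.2]
width: 0.0004
grip_force: 0.0
```

>>> carry_out([
  {"dp": [0.93,-0.44,0.2],"spin": 0,"hand": 0},
  {"dp": [0.93,-0.44,0.2],"spin": 0,"hand": 0},
  {"dp": [0.93,-0.44,0.2],"spin": 0,"hand": 0},
  {"dp": [0.93,-0.44,0.2],"spin": 0,"hand": 0},
  {"dp": [0.93,-0.44,0.2],"spin": 0,"hand": 0},
  {"dp": [0.93,-0.44,0.2],"spin": 0,"hand": 0},
  {"dp": [0.93,-0.44,0.2],"spin": 0,"hand": 0},
])

```text
time: 2.8
ee_pos: [0.4486, 0.3497, 0.147]
eef_rot: [0.77, 0.638, -0.0, -0.001]
ft_force: [0.9, -0.3, 0.2]
width: 0.0005
grip_force: 0.0
```

```bash
python3 -c "
from h import *
go((.4537,.349,.095),(.4537,.349,.0745))"
```

```text
t 2.8 p [0.4486 0.3497 0.147 ] yaw -10.69 tilt [-0.0013  0.0005] F [ 0.9 -0.3  0.2] w 0.0005 g 0.0 j7 -1.14
(0.4537, 0.349, 0.095) dp [0.001, 0.0208, 0.2081] spin 0
(0.4537, 0.349, 0.0745) dp [0.001, 0.0209, 0.2901] spin 0
```

>>> carry_out([
  {"dp": [0,0.02,0.15],"spin": 0,"hand": 0},
  {"dp": [0,0.02,0.23],"spin": 0,"hand": 0},
  {"dp": [0,0.02,0.25],"spin": 0,"hand": 0},
  {"dp": [0,0.02,0.26],"spin": 0,"hand": 0},
  {"dp": [0,0.02,0.27],"spin": 0,"hand": 0},
  {"dp": [0,0.02,0.275],"spin": 0,"hand": 0},
  {"dp": [0,0.02,0.28],"spin": 0,"hand": 0},
  {"dp": [0,0.02,0.283],"spin": 0,"hand": 0},
  {"dp": [0,0.02,0.283],"spin": 0,"hand": 0},
])

```text
time: 3.7
ee_pos: [0.4556, 0.347, 0.0774]
eef_rot: [0.771, 0.637, 0.001, 0.0]
ft_force: [2.1, -2.7, 6.6]
width: 0.0005
grip_force: 3.2
```

>>> carry_out([
  {"dp": [0,0,0.006],"spin": 0,"hand": 0},
  {"dp": [0,0,0.012],"spin": 0,"hand": 0},
  {"dp": [0,0,0.018],"spin": 0,"hand": 0},
  {"dp": [0,0,0.018],"spin": 0,"hand": 0},
  {"dp": [0,0,0.018],"spin": 0,"hand": 0},
])

```text
time: 4.2
ee_pos: [0.4563, 0.3476, 0.0768]
eef_rot: [0.771, 0.637, 0.002, 0.001]
ft_force: [-9.1, -13.8, 45.3]
width: 0.0003
grip_force: 22.5
```

>>> carry_out([
  {"dp": [0,0,-0.2],"spin": 0,"hand": 44},
  {"dp": [0,0,-0.3],"spin": 0,"hand": 44},
  {"dp": [0,0.1,-0.4],"spin": 0,"hand": 44},
  {"dp": [0,0.15,-0.4],"spin": 0,"hand": 44},
  {"dp": [-0.15,0.2,-0.4],"spin": 0,"hand": 44},
  {"dp": [-0.35,0.2,-0.4],"spin": 0,"hand": 44},
  {"dp": [-0.55,0.2,-0.4],"spin": 0,"hand": 44},
  {"dp": [-0.75,0.2,-0.4],"spin": 0,"hand": 44},
  {"dp": [-0.95,0.2,-0.4],"spin": 0,"hand": 44},
])

```text
time: 5.1
ee_pos: [0.4582, 0.1026, 0.1714]
eef_rot: [0.771, 0.637, -0.0, -0.001]
ft_force: [1.3, -0.7, 0.3]
width: 0.0438
grip_force: 0.0
```

```bash
python3 - <<'E'
from h import *
np.set_printoptions(precision=4,suppress=True)
im={n:camera(n) for n in("top","side")}
t=blobs(im["top"],"red",(170,205,215,270));s=blobs(im["side"],"red",(262,105,300,135));print(t[:1],s[:1])
for a,n in((t,"top"),(s,"side")):pass
if t and s:print(tri(t[0][:2],s[0][:2]))
o=np.vstack([cv2.resize(im["top"][215:260,165:265],None,fx=6,fy=6),cv2.resize(im["side"][100:150,230:330],None,fx=6,fy=6)])
cv2.imwrite("pics/stop1.png",o[:,:,::-1])
go((.4335,-.2192,.2),(.6367,.0459,.2))
E
```

```text
[(np.float64(189.96974232170743), np.float64(237.03025767829257), np.float64(120.0625), np.float64(13.75), np.float64(12.75))] [(np.float64(272.96410891089107), np.float64(117.91707920792079), np.float64(6.3125), np.float64(2.75), np.float64(4.0))]
[0.4471 0.3442 0.0771]
t 5.2 p [0.4584 0.0973 0.1711] yaw -11.36 tilt [-0.0017 -0.003 ] F [ 0.4 -0.3  0.2] w 0.0444 g 0.0 j7 -0.55
(0.4335, -0.2192, 0.2) dp [-1.2612, 0.1516, -0.1115] spin 0
(0.6367, 0.0459, 0.2) dp [-0.0616, 0.7397, -0.116] spin 0
```

>>> carry_out([
  {"dp": [-0.2,0.04,0],"hand": 44},
  {"dp": [-0.4,0.08,0],"hand": 44},
  {"dp": [-0.6,0.1,0],"hand": 44},
  {"dp": [-0.8,0.14,0],"hand": 44},
  {"dp": [-1,0.15,0],"hand": 44},
])

```text
schema error: expected keys hand, dp, spin
```

>>> carry_out([
  {"dp": [-0.18,0,0.3],"hand": 44},
  {"dp": [-0.18,0,0.3],"hand": 44},
  {"dp": [-0.18,0,0.3],"hand": 44},
  {"dp": [-0.18,0,0.3],"hand": 44},
  {"dp": [-0.18,0,0.3],"hand": 44},
])

```text
schema error: expected keys hand, dp, spin
```

```bash
python3 - <<'E'
from h import *
im=camera("side");B=blobs(im,"green",(234,280,312,384),90);print(B[:2], proj("side",[[.4335,-.2192,.036]]))
cv2.imwrite("pics/g1.png",cv2.resize(im[250:385,200:335],None,fx=4,fy=4)[:,:,::-1])
go((.4335,-.2192,.06),(.4335,-.2192,.02),yaw=-10.8)
E
```

```text
[(np.float64(252.13475975975976), np.float64(295.3087837837838), np.float64(104.0625), np.float64(12.25), np.float64(10.75))] [[252.57788829 295.16438296]]
t 5.2 p [0.4588 0.1008 0.1716] yaw -11.19 tilt [-0.0006 -0.0013] F [-0.9  0.8 -0.2] w 0.0438 g 0.0 j7 -0.55
(0.4335, -0.2192, 0.06) dp [-1.2749, 0.1491, 0.448] spin -0.0021
(0.4335, -0.2192, 0.02) dp [-1.2747, 0.1491, 0.608] spin -0.0021
```

View pics/g1.png

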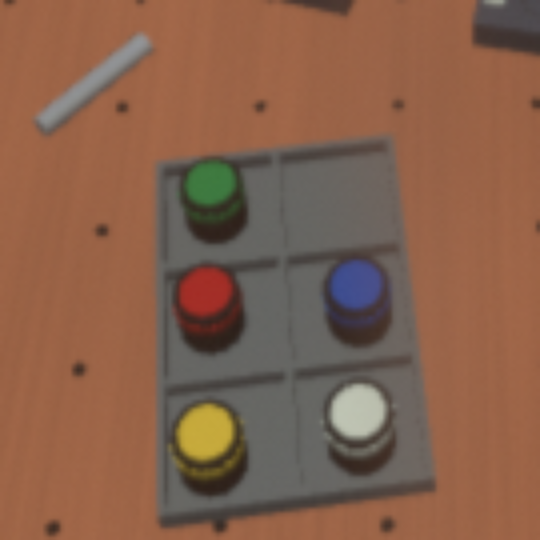

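The tray is unchanged: green is at crop (212,185), with red, amber, blue and white below it. Every row needs a spin, so I'll resend the moves.

>>> carry_out([
  {"dp": [-0.2,0.04,0],"spin": 0,"hand": 44},
  {"dp": [-0.4,0.08,0],"spin": 0,"hand": 44},
  {"dp": [-0.6,0.1,0],"spin": 0,"hand": 44},
  {"dp": [-0.8,0.14,0],"spin": 0,"hand": 44},
  {"dp": [-1,0.15,0],"spin": 0,"hand": 44},
])

```text
time: 5.75
ee_pos: [0.4501, -0.1456, 0.1718]
eef_rot: [0.77, 0.638, 0.0, -0.0]
ft_force: [1.3, 0.2, 0.4]
width: 0.0439
grip_force: 0.0
```

>>> carry_out([
  {"dp": [-0.27,0,0.1],"spin": 0,"hand": 44},
  {"dp": [-0.27,0,0.3],"spin": 0,"hand": 44},
  {"dp": [-0.27,0,0.35],"spin": 0,"hand": 44},
  {"dp": [-0.27,0,0.35],"spin": 0,"hand": 44},
  {"dp": [-0.27,0,0.35],"spin": 0,"hand": 44},
])

```text
time: 6.25
ee_pos: [0.4376, -0.21, 0.085]
eef_rot: [0.77, 0.638, 0.0, -0.0]
ft_force: [-0.3, 1.2, 0.8]
width: 0.0438
grip_force: 0.0
```

```bash
python3 - <<'E'
from h import *
go((.4335,-.2192,.06),(.4335,-.2192,.02),yaw=-10.8)
E
```

```text
t 6.2 p [ 0.4376 -0.21    0.085 ] yaw -10.74 tilt [-0.0001  0.0011] F [-0.3  1.2  0.8] w 0.0438 g 0.0 j7 0.09
(0.4335, -0.2192, 0.06) dp [-0.0393, -0.0094, 0.1001] spin 0.0004
(0.4335, -0.2192, 0.02) dp [-0.0394, -0.0094, 0.2601] spin 0.0004
```

>>> carry_out([
  {"dp": [-0.039,-0.009,0],"spin": 0,"hand": 44},
  {"dp": [-0.039,-0.009,0.12],"spin": 0,"hand": 44},
  {"dp": [-0.039,-0.009,0.22],"spin": 0,"hand": 44},
  {"dp": [-0.039,-0.009,0.26],"spin": 0,"hand": 44},
  {"dp": [-0.039,-0.009,0.26],"spin": 0,"hand": 44},
  {"dp": [-0.039,-0.009,0.26],"spin": 0,"hand": 28},
  {"dp": [-0.039,-0.009,0.26],"spin": 0,"hand": 28},
  {"dp": [-0.039,-0.009,0.26],"spin": 0,"hand": 28},
  {"dp": [-0.039,-0.009,0.26],"spin": 0,"hand": 28},
], force=15)

```text
time: 7.15
ee_pos: [0.4336, -0.221, 0.021]
eef_rot: [0.771, 0.637, 0.0, 0.001]
ft_force: [-1.6, 0.0, 7.4]
width: 0.0312
grip_force: 15.0
```

>>> carry_out([
  {"dp": [0,0,-0.1],"spin": 0,"hand": 28},
  {"dp": [0,0,-0.25],"spin": 0,"hand": 28},
  {"dp": [0,0,-0.35],"spin": 0,"hand": 28},
  {"dp": [0,0,-0.35],"spin": 0,"hand": 28},
])

```text
time: 7.55
ee_pos: [0.4349, -0.2216, 0.1112]
eef_rot: [0.771, 0.637, 0.001, 0.003]
ft_force: [0.7, -0.1, -1.1]
width: 0.0317
grip_force: 15.0
```

```bash
python3 - <<'E'
from h import *
go((.6367,.0459,.1))
E
```

```text
t 7.5 p [ 0.4349 -0.2216  0.1112] yaw -10.85 tilt [ 0.0055 -0.0034] F [ 0.7 -0.1 -1.1] w 0.0317 g 15.0 j7 0.13
(0.6367, 0.0459, 0.1) dp [1.2029, 0.5913, 0.0456] spin 0
```

>>> carry_out([
  {"dp": [0.2,0.1,0],"spin": 0,"hand": 28},
  {"dp": [0.4,0.2,0],"spin": 0,"hand": 28},
  {"dp": [0.6,0.3,0],"spin": 0,"hand": 28},
  {"dp": [0.8,0.4,0],"spin": 0,"hand": 28},
  {"dp": [1,0.5,0],"spin": 0,"hand": 28},
  {"dp": [1,0.59,0],"spin": 0,"hand": 28},
  {"dp": [1,0.59,0],"spin": 0,"hand": 28},
])

```text
time: 8.25
ee_pos: [0.6272, 0.0021, 0.1059]
eef_rot: [0.769, 0.639, 0.001, -0.001]
ft_force: [-0.3, 0.7, -0.8]
width: 0.0318
grip_force: 15.0
```

>>> carry_out([
  {"dp": [0.2,0,0.1],"spin": 0,"hand": 28},
  {"dp": [0.2,0,0.1],"spin": 0,"hand": 28},
  {"dp": [0.2,0,0.1],"spin": 0,"hand": 28},
  {"dp": [0.2,0,0.1],"spin": 0,"hand": 28},
  {"dp": [0.2,0,0.1],"spin": 0,"hand": 28},
])

```text
time: 8.75
ee_pos: [0.6343, 0.0444, 0.0827]
eef_rot: [0.771, 0.636, -0.0, 0.001]
ft_force: [-0.4, -1.1, -0.1]
width: 0.0313
grip_force: 15.0
```

```bash
python3 - <<'E'
from h import *
go((.6367,.0459,.045),(.6367,.0459,.022),yaw=-10.8)
im={n:camera(n) for n in("top","side")}
o=np.hstack([cv2.resize(im["top"][150:210,270:370],None,fx=4,fy=4),cv2.resize(im["side"][140:240,290:380],None,fx=4,fy=4)[:240]])
cv2.imwrite("pics/g2.png",o[:,:,::-1])
for n,r in(("top",(290,140,330,200)),("side",(320,150,370,230))):print(n,blobs(im[n],"green",r)[:4])
go((.6367,.0459,.045),(.6367,.0459,.022),yaw=-10.8)
E
```

```text
t 8.8 p [0.6343 0.0444 0.0827] yaw -10.97 tilt [ 0.0007 -0.001 ] F [-0.4 -1.1 -0.1] w 0.0313 g 15.0 j7 -0.53
(0.6367, 0.0459, 0.045) dp [0.0078, 0.0083, 0.1509] spin -0.0009
(0.6367, 0.0459, 0.022) dp [0.0079, 0.0083, 0.2429] spin -0.0009
top []
side [(np.float64(346.4107142857143), np.float64(181.63714771622935), np.float64(64.3125), np.float64(11.25), np.float64(7.75)), (np.float64(359.623003992016), np.float64(206.22729540918164), np.float64(31.3125), np.float64(5.25), np.float64(7.0)), (np.float64(333.0525053304904), np.float64(202.9352345415778), np.float64(29.3125), np.float64(5.5), np.float64(7.0)), (np.float64(343.42282608695655), np.float64(187.30760869565216), np.float64(7.1875), np.float64(7.0), np.float64(3.75))]
t 8.8 p [0.6343 0.0448 0.0828] yaw -10.95 tilt [ 0.0008 -0.0007] F [-0.4  0.5 -0.1] w 0.0316 g 15.0 j7 -0.53
(0.6367, 0.0459, 0.045) dp [0.0063, 0.0085, 0.1512] spin -0.0008
(0.6367, 0.0459, 0.022) dp [0.0063, 0.0084, 0.2432] spin -0.0008
```

View pics/g2.png

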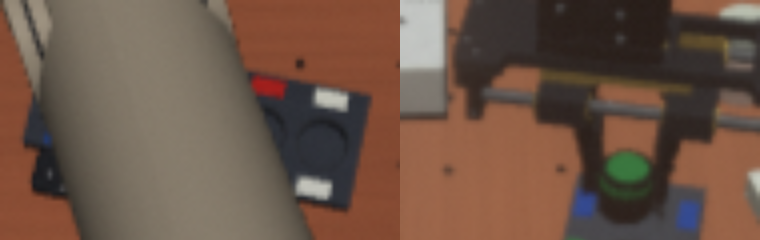

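The side view shows the green barrel upright between the fingers at (346,181), in line with the slide; the top view is blocked by the arm.

```bash
python3 - <<'E'
from h import *
print(proj("side",[[.6343,.0448,.0988],[.6363,.0448,.0988],[.6343,.0448,.0948]]),plane("side",(346.4,181.6),.0988))
E
```

```text
[[346.96978624 181.57891444]
 [347.82647176 181.57192517]
 [346.88876234 182.8401536 ]] [[0.6329665  0.04474327 0.0988    ]]
```

>>> carry_out([
  {"dp": [0.007,0.008,0.08],"spin": 0,"hand": 28},
  {"dp": [0.007,0.008,0.12],"spin": 0,"hand": 28},
  {"dp": [0.007,0.008,0.12],"spin": 0,"hand": 28},
  {"dp": [0.007,0.008,0.12],"spin": 0,"hand": 28},
])

```text
time: 9.25
ee_pos: [0.6364, 0.0474, 0.0526]
eef_rot: [0.771, 0.637, -0.0, -0.0]
ft_force: [-0.0, 0.5, -0.0]
width: 0.0315
grip_force: 15.0
```

```bash
python3 - <<'E'
from h import *
im=camera("side");b=blobs(im,"green",(320,150,370,230))[0];print(b)
go((.6367,.0459,.045),(.6367,.0459,.0225),yaw=-10.8)
s=read_state()["ee_pos"];print(plane("side",b[:2],s[2]+.016))
E
```

```text
(np.float64(346.58541266794623), np.float64(190.06837811900192), np.float64(65.125), np.float64(11.0), np.float64(7.75))
t 9.3 p [0.6366 0.0475 0.053 ] yaw -10.86 tilt [ 0.0007 -0.    ] F [ 0.7  0.  -0.7] w 0.0315 g 15.0 j7 -0.54
(0.6367, 0.0459, 0.045) dp [-0.0062, 0.0014, 0.0319] spin -0.0003
(0.6367, 0.0459, 0.0225) dp [-0.0062, 0.0013, 0.1219] spin -0.0003
[[0.63494584 0.04734512 0.0689869 ]]
```

>>> carry_out([
  {"dp": [-0.005,0.002,0.03],"spin": 0,"hand": 28},
  {"dp": [-0.005,0.002,0.06],"spin": 0,"hand": 28},
  {"dp": [-0.005,0.002,0.075],"spin": 0,"hand": 28},
  {"dp": [-0.005,0.002,0.085],"spin": 0,"hand": 28},
  {"dp": [-0.005,0.002,0.09],"spin": 0,"hand": 28},
])

```text
time: 9.8
ee_pos: [0.6368, 0.0458, 0.0296]
eef_rot: [0.771, 0.637, -0.0, 0.0]
ft_force: [-0.3, -2.3, 1.4]
width: 0.0314
grip_force: 15.0
```

>>> carry_out([
  {"dp": [0,0,0.01],"spin": 0,"hand": 28},
  {"dp": [0,0,0.02],"spin": 0,"hand": 28},
  {"dp": [0,0,0.025],"spin": 0,"hand": 28},
  {"dp": [0,0,0.028],"spin": 0,"hand": 28},
  {"dp": [0,0,0.028],"spin": 0,"hand": 28},
])

```text
time: 10.3
ee_pos: [0.6369, 0.0458, 0.0232]
eef_rot: [0.771, 0.637, -0.0, 0.0]
ft_force: [0.6, -5.8, 4.8]
width: 0.0315
grip_force: 15.0
```

```bash
python3 -c "
from h import *
go()"
```

```text
t 10.3 p [0.6369 0.0458 0.0232] yaw -10.87 tilt [ 0.0005 -0.0007] F [ 0.6 -5.8  4.8] w 0.0315 g 15.0 j7 -0.55
```

>>> carry_out([
  {"dp": [0,0,0],"spin": 0,"hand": 44},
  {"dp": [0,0,0],"spin": 0,"hand": 44},
  {"dp": [0,0,0],"spin": 0,"hand": 44},
  {"dp": [0,0,-0.1],"spin": 0,"hand": 44},
  {"dp": [0,0,-0.25],"spin": 0,"hand": 44},
  {"dp": [0,0,-0.4],"spin": 0,"hand": 44},
  {"dp": [-0.2,-0.15,-0.4],"spin": 0,"hand": 44},
  {"dp": [-0.4,-0.3,-0.4],"spin": 0,"hand": 44},
  {"dp": [-0.6,-0.4,-0.4],"spin": 0,"hand": 44},
  {"dp": [-0.8,-0.5,-0.4],"spin": 0,"hand": 44},
  {"dp": [-1,-0.53,-0.4],"spin": 0,"hand": 44},
])

```text
time: 11.4
ee_pos: [0.474, -0.1427, 0.1228]
eef_rot: [0.77, 0.638, -0.0, -0.0]
ft_force: [1.2, -0.6, 0.3]
width: 0.0438
grip_force: 0.0
```

```bash
cat >look.py <<'E'
from h import *
np.set_printoptions(precision=4,suppress=True)
def look(box=None):
    im={n:camera(n) for n in("top","side")}
    for c in("blue","green","amber","red","white"):
        p={}
        for n,r1,r2 in(("top",(375,200,460,270),(285,166,360,190)),("side",(225,275,325,390),(337,180,354,266))):
            for r,k in((r1,"bin"),(r2,"slide")):
                b=[x for x in blobs(im[n],c,r) if 20<x[2]<250 and max(x[3:])<19]
                if b:p[n,k]=b[0][:2]
        for k in("bin","slide"):
            a,b=p.get(("top",k)),p.get(("side",k))
            if a and b:print(c,k,tri(a,b))
            elif a:print(c,k,"top only",plane("top",a,.036)[0])
            elif b:print(c,k,"side only",plane("side",b,.036)[0])
    return im
if __name__=="__main__":
    import sys
    look(); a=eval(sys.argv[1]) if len(sys.argv)>1 else []
    go(*a,yaw=-10.8)
E
python3 look.py "[(.437,-.2785,.1),(.437,-.2785,.021)]"
```

```text
blue bin side only [ 0.507  -0.2759  0.036 ]
blue slide top only [0.6098 0.0904 0.036 ]
green slide [0.6362 0.0475 0.0381]
amber bin [ 0.4443 -0.3471  0.036 ]
amber slide top only [ 0.6579 -0.0058  0.036 ]
red bin side only [ 0.4363 -0.279   0.036 ]
red slide top only [ 0.6493 -0.0502  0.036 ]
white bin [ 0.5117 -0.3378  0.036 ]
white slide [ 0.6421 -0.096   0.0209]
t 11.5 p [ 0.4725 -0.1488  0.1226] yaw -11.35 tilt [-0.0018 -0.0026] F [ 0.6  0.2 -0.5] w 0.0442 g 0.0 j7 -0.06
(0.437, -0.2785, 0.1) dp [-0.5362, -0.0369, 0.0918] spin -0.003
(0.437, -0.2785, 0.021) dp [-0.5353, -0.0365, 0.4078] spin -0.003
```

>>> carry_out([
  {"dp": [-0.2,-0.01,0],"spin": 0,"hand": 44},
  {"dp": [-0.4,-0.03,0],"spin": 0,"hand": 44},
  {"dp": [-0.53,-0.04,0.1],"spin": 0,"hand": 44},
  {"dp": [-0.53,-0.04,0.17],"spin": 0,"hand": 44},
  {"dp": [-0.53,-0.04,0.17],"spin": 0,"hand": 44},
  {"dp": [-0.53,-0.04,0.17],"spin": 0,"hand": 44},
])

```text
time: 12.1
ee_pos: [0.4416, -0.2696, 0.0806]
eef_rot: [0.77, 0.638, 0.0, -0.0]
ft_force: [0.2, 0.2, 0.2]
width: 0.0441
grip_force: 0.0
```

```bash
python3 -c "
from h import *
go((.437,-.2785,.06),(.437,-.2785,.021),yaw=-10.8)"
```

```text
t 12.1 p [ 0.4416 -0.2696  0.0806] yaw -10.76 tilt [-0.0001  0.0009] F [0.2 0.2 0.2] w 0.0441 g 0.0 j7 0.18
(0.437, -0.2785, 0.06) dp [-0.0385, -0.0115, 0.0822] spin 0.0002
(0.437, -0.2785, 0.021) dp [-0.0387, -0.0115, 0.2382] spin 0.0002
```

>>> carry_out([
  {"dp": [-0.039,-0.011,0.04],"spin": 0,"hand": 44},
  {"dp": [-0.039,-0.011,0.14],"spin": 0,"hand": 44},
  {"dp": [-0.039,-0.011,0.22],"spin": 0,"hand": 44},
  {"dp": [-0.039,-0.011,0.238],"spin": 0,"hand": 44},
  {"dp": [-0.039,-0.011,0.238],"spin": 0,"hand": 44},
  {"dp": [-0.039,-0.011,0.238],"spin": 0,"hand": 28},
  {"dp": [-0.039,-0.011,0.238],"spin": 0,"hand": 28},
  {"dp": [-0.039,-0.011,0.238],"spin": 0,"hand": 28},
  {"dp": [-0.039,-0.011,0.238],"spin": 0,"hand": 28},
], force=15)

```text
time: 13.0
ee_pos: [0.4373, -0.2802, 0.0218]
eef_rot: [0.771, 0.637, 0.0, 0.001]
ft_force: [-0.8, 0.4, 6.4]
width: 0.0315
grip_force: 15.0
```

>>> carry_out([
  {"dp": [0,0,-0.1],"spin": 0,"hand": 28},
  {"dp": [0,0,-0.25],"spin": 0,"hand": 28},
  {"dp": [0,0,-0.3],"spin": 0,"hand": 28},
  {"dp": [0.2,0.1,-0.3],"spin": 0,"hand": 28},
  {"dp": [0.4,0.2,-0.3],"spin": 0,"hand": 28},
  {"dp": [0.6,0.3,-0.3],"spin": 0,"hand": 28},
  {"dp": [0.8,0.4,-0.3],"spin": 0,"hand": 28},
  {"dp": [1,0.5,-0.3],"spin": 0,"hand": 28},
  {"dp": [1,0.54,-0.25],"spin": 0,"hand": 28},
  {"dp": [1,0.54,-0.2],"spin": 0,"hand": 28},
  {"dp": [1,0.54,-0.2],"spin": 0,"hand": 28},
  {"dp": [1,0.54,-0.2],"spin": 0,"hand": 28},
])

```text
time: 14.2
ee_pos: [0.6154, -0.0611, 0.0704]
eef_rot: [0.771, 0.637, -0.001, -0.0]
ft_force: [-0.8, 0.2, -0.2]
width: 0.0316
grip_force: 15.0
```

```bash
python3 -c "
from h import *
go((.6196,-.0450,.053),(.6196,-.045,.023),yaw=-10.8)"
```

```text
t 14.2 p [ 0.6154 -0.0611  0.0704] yaw -10.93 tilt [-0.0014 -0.0007] F [-0.8  0.2 -0.2] w 0.0316 g 15.0 j7 -0.34
(0.6196, -0.045, 0.053) dp [0.0663, 0.0044, 0.0697] spin -0.0007
(0.6196, -0.045, 0.023) dp [0.0665, 0.0046, 0.1897] spin -0.0007
```

>>> carry_out([
  {"dp": [0.063,0.004,0.03],"spin": 0,"hand": 28},
  {"dp": [0.063,0.004,0.06],"spin": 0,"hand": 28},
  {"dp": [0.063,0.004,0.07],"spin": 0,"hand": 28},
  {"dp": [0.063,0.004,0.07],"spin": 0,"hand": 28},
  {"dp": [0.063,0.004,0.07],"spin": 0,"hand": 28},
])

```text
time: 14.7
ee_pos: [0.6202, -0.0455, 0.0536]
eef_rot: [0.771, 0.637, -0.0, 0.0]
ft_force: [1.0, 0.0, -0.4]
width: 0.0316
grip_force: 15.0
```

```bash
python3 -c "
from h import *
go((.6193,-.0460,.023),yaw=-10.8)"
```

```text
t 14.7 p [ 0.6202 -0.0455  0.0536] yaw -10.92 tilt [ 0.0002 -0.0006] F [ 1.   0.  -0.4] w 0.0316 g 15.0 j7 -0.38
(0.6193, -0.046, 0.023) dp [-0.0026, -0.003, 0.1224] spin -0.0007
```

>>> carry_out([
  {"dp": [-0.003,-0.003,0.03],"spin": 0,"hand": 28},
  {"dp": [-0.003,-0.003,0.06],"spin": 0,"hand": 28},
  {"dp": [-0.003,-0.003,0.075],"spin": 0,"hand": 28},
  {"dp": [-0.003,-0.003,0.085],"spin": 0,"hand": 28},
  {"dp": [-0.003,-0.003,0.095],"spin": 0,"hand": 28},
])

```text
time: 15.2
ee_pos: [0.6194, -0.045, 0.0293]
eef_rot: [0.771, 0.637, -0.0, 0.0]
ft_force: [0.3, -0.2, -0.2]
width: 0.0313
grip_force: 15.0
```

>>> carry_out([
  {"dp": [0,0,0.012],"spin": 0,"hand": 28},
  {"dp": [0,0,0.02],"spin": 0,"hand": 28},
  {"dp": [0,0,0.024],"spin": 0,"hand": 28},
  {"dp": [0,0,0.026],"spin": 0,"hand": 28},
  {"dp": [0,0,0.026],"spin": 0,"hand": 28},
])

```text
time: 15.7
ee_pos: [0.6194, -0.045, 0.0238]
eef_rot: [0.771, 0.637, -0.0, 0.0]
ft_force: [-3.6, 0.4, 6.5]
width: 0.0314
grip_force: 15.0
```

>>> carry_out([
  {"dp": [0,0,0],"spin": 0,"hand": 44},
  {"dp": [0,0,0],"spin": 0,"hand": 44},
  {"dp": [0,0,0],"spin": 0,"hand": 44},
  {"dp": [0,0,-0.1],"spin": 0,"hand": 44},
  {"dp": [0,0,-0.25],"spin": 0,"hand": 44},
  {"dp": [0,0,-0.4],"spin": 0,"hand": 44},
  {"dp": [-0.2,-0.1,-0.4],"spin": 0,"hand": 44},
  {"dp": [-0.4,-0.2,-0.4],"spin": 0,"hand": 44},
  {"dp": [-0.6,-0.3,-0.4],"spin": 0,"hand": 44},
  {"dp": [-0.8,-0.4,-0.4],"spin": 0,"hand": 44},
  {"dp": [-1,-0.46,-0.35],"spin": 0,"hand": 44},
  {"dp": [-1,-0.46,-0.35],"spin": 0,"hand": 44},
])

```text
time: 16.9
ee_pos: [0.4563, -0.2728, 0.1102]
eef_rot: [0.772, 0.635, -0.001, 0.0]
ft_force: [-0.1, -0.4, -0.5]
width: 0.0438
grip_force: 0.0
```

>>> carry_out([
  {"dp": [-0.2,0,0],"spin": 0,"hand": 44},
  {"dp": [-0.3,0,0],"spin": 0,"hand": 44},
  {"dp": [-0.31,0,0.1],"spin": 0,"hand": 44},
  {"dp": [-0.31,0,0.1],"spin": 0,"hand": 44},
  {"dp": [-0.31,0,0.1],"spin": 0,"hand": 44},
])

```text
time: 17.4
ee_pos: [0.4448, -0.344, 0.0855]
eef_rot: [0.771, 0.637, 0.0, -0.001]
ft_force: [-0.2, 0.4, -0.3]
width: 0.044
grip_force: 0.0
```

```bash
python3 look.py "[(.4443,-.3465,.06),(.4443,-.3465,.021)]"
```

```text
blue bin top only [ 0.5089 -0.2755  0.036 ]
blue slide top only [0.6099 0.0904 0.036 ]
green slide [0.6362 0.0475 0.0381]
amber bin [ 0.4444 -0.3426  0.0269]
amber slide top only [ 0.6579 -0.0058  0.036 ]
red slide [ 0.6193 -0.043   0.0372]
white bin [ 0.5119 -0.3385  0.0317]
white slide [ 0.6421 -0.0961  0.0211]
t 17.5 p [ 0.4456 -0.3442  0.0865] yaw -10.76 tilt [ 0.001  -0.0004] F [ 1.  -0.3 -0.1] w 0.0438 g 0.0 j7 0.29
(0.4443, -0.3465, 0.06) dp [-0.0098, -0.0035, 0.1061] spin 0.0002
(0.4443, -0.3465, 0.021) dp [-0.0098, -0.0037, 0.2621] spin 0.0002
```

>>> carry_out([
  {"dp": [-0.008,-0.003,0.06],"spin": 0,"hand": 44},
  {"dp": [-0.008,-0.003,0.16],"spin": 0,"hand": 44},
  {"dp": [-0.008,-0.003,0.24],"spin": 0,"hand": 44},
  {"dp": [-0.008,-0.003,0.26],"spin": 0,"hand": 44},
  {"dp": [-0.008,-0.003,0.26],"spin": 0,"hand": 44},
  {"dp": [-0.008,-0.003,0.26],"spin": 0,"hand": 28},
  {"dp": [-0.008,-0.003,0.26],"spin": 0,"hand": 28},
  {"dp": [-0.008,-0.003,0.26],"spin": 0,"hand": 28},
  {"dp": [-0.008,-0.003,0.26],"spin": 0,"hand": 28},
], force=15)

```text
time: 18.4
ee_pos: [0.4443, -0.3472, 0.0216]
eef_rot: [0.771, 0.637, 0.0, 0.001]
ft_force: [-1.7, 0.1, 6.0]
width: 0.0316
grip_force: 15.0
```

>>> carry_out([
  {"dp": [0,0,-0.1],"spin": 0,"hand": 28},
  {"dp": [0,0,-0.25],"spin": 0,"hand": 28},
  {"dp": [0,0,-0.3],"spin": 0,"hand": 28},
  {"dp": [0.2,0.1,-0.3],"spin": 0,"hand": 28},
  {"dp": [0.4,0.2,-0.3],"spin": 0,"hand": 28},
  {"dp": [0.6,0.3,-0.3],"spin": 0,"hand": 28},
  {"dp": [0.8,0.4,-0.3],"spin": 0,"hand": 28},
  {"dp": [1,0.46,-0.3],"spin": 0,"hand": 28},
  {"dp": [1,0.46,-0.3],"spin": 0,"hand": 28},
])

```text
time: 19.3
ee_pos: [0.6053, -0.1174, 0.0954]
eef_rot: [0.769, 0.639, 0.001, -0.001]
ft_force: [-0.6, 0.5, -0.2]
width: 0.0315
grip_force: 15.0
```

>>> carry_out([
  {"dp": [0.2,0,0],"spin": 0,"hand": 28},
  {"dp": [0.4,0,0],"spin": 0,"hand": 28},
  {"dp": [0.51,0,0.05],"spin": 0,"hand": 28},
  {"dp": [0.51,0,0.1],"spin": 0,"hand": 28},
  {"dp": [0.51,0,0.1],"spin": 0,"hand": 28},
  {"dp": [0.51,0,0.1],"spin": 0,"hand": 28},
])

```text
time: 19.9
ee_pos: [0.6273, 0.0004, 0.0702]
eef_rot: [0.771, 0.636, -0.001, 0.0]
ft_force: [-0.6, -1.1, -0.4]
width: 0.0314
grip_force: 15.0
```

```bash
python3 -c "
from h import *
go((.6283,.0003,.053),(.6283,.0003,.023),yaw=-10.8)"
```

```text
t 19.9 p [6.273e-01 4.000e-04 7.020e-02] yaw -10.96 tilt [-0.001 -0.001] F [-0.6 -1.1 -0.4] w 0.0314 g 15.0 j7 -0.45
(0.6283, 0.0003, 0.053) dp [0.0004, 0.004, 0.0688] spin -0.0009
(0.6283, 0.0003, 0.023) dp [0.0006, 0.0041, 0.1888] spin -0.0009
```

>>> carry_out([
  {"dp": [0,0.003,0.05],"spin": 0,"hand": 28},
  {"dp": [0,0.003,0.07],"spin": 0,"hand": 28},
  {"dp": [0,0.003,0.07],"spin": 0,"hand": 28},
])

```text
time: 20.2
ee_pos: [0.6276, 0.0013, 0.0519]
eef_rot: [0.771, 0.637, -0.001, -0.0]
ft_force: [-0.2, -0.9, 0.0]
width: 0.0314
grip_force: 15.0
```

```bash
python3 -c "
from h import *
go((.6283,.0003,.023),yaw=-10.8)"
```

```text
t 20.2 p [0.6276 0.0013 0.0519] yaw -10.91 tilt [-0.0017 -0.0003] F [-0.2 -0.9  0. ] w 0.0314 g 15.0 j7 -0.45
(0.6283, 0.0003, 0.023) dp [-0.0032, 0.0035, 0.1155] spin -0.0006
```

>>> carry_out([
  {"dp": [-0.002,0.002,0.03],"spin": 0,"hand": 28},
  {"dp": [-0.002,0.002,0.055],"spin": 0,"hand": 28},
  {"dp": [-0.002,0.002,0.07],"spin": 0,"hand": 28},
  {"dp": [-0.002,0.002,0.08],"spin": 0,"hand": 28},
  {"dp": [-0.002,0.002,0.09],"spin": 0,"hand": 28},
])

```text
time: 20.7
ee_pos: [0.6288, 0.0017, 0.0304]
eef_rot: [0.771, 0.637, 0.0, 0.0]
ft_force: [0.6, -0.3, -0.6]
width: 0.0313
grip_force: 15.0
```

>>> carry_out([
  {"dp": [0,0,0.012],"spin": 0,"hand": 28},
  {"dp": [0,0,0.02],"spin": 0,"hand": 28},
  {"dp": [0,0,0.026],"spin": 0,"hand": 28},
  {"dp": [0,0,0.03],"spin": 0,"hand": 28},
  {"dp": [0,0,0.03],"spin": 0,"hand": 28},
])

```text
time: 21.2
ee_pos: [0.6288, 0.0016, 0.0236]
eef_rot: [0.771, 0.637, -0.0, 0.0]
ft_force: [-2.4, -0.9, 4.7]
width: 0.0314
grip_force: 15.0
```

>>> carry_out([
  {"dp": [0,0,0],"spin": 0,"hand": 44},
  {"dp": [0,0,0],"spin": 0,"hand": 44},
  {"dp": [0,0,0],"spin": 0,"hand": 44},
  {"dp": [0,0,-0.1],"spin": 0,"hand": 44},
  {"dp": [0,0,-0.25],"spin": 0,"hand": 44},
  {"dp": [0,0,-0.4],"spin": 0,"hand": 44},
  {"dp": [-0.2,-0.05,-0.4],"spin": 0,"hand": 44},
  {"dp": [-0.4,-0.1,-0.4],"spin": 0,"hand": 44},
  {"dp": [-0.6,-0.15,-0.4],"spin": 0,"hand": 44},
  {"dp": [-0.8,-0.2,-0.4],"spin": 0,"hand": 44},
  {"dp": [-1,-0.26,-0.35],"spin": 0,"hand": 44},
  {"dp": [-1,-0.26,-0.35],"spin": 0,"hand": 44},
])

```text
time: 22.4
ee_pos: [0.514, -0.2384, 0.1095]
eef_rot: [0.773, 0.634, -0.002, 0.0]
ft_force: [0.0, 0.3, 0.5]
width: 0.044
grip_force: 0.0
```

>>> carry_out([
  {"dp": [-0.1,0,0],"spin": 0,"hand": 44},
  {"dp": [-0.17,0,0],"spin": 0,"hand": 44},
  {"dp": [-0.17,0,0.1],"spin": 0,"hand": 44},
  {"dp": [-0.17,0,0.1],"spin": 0,"hand": 44},
  {"dp": [-0.17,0,0.1],"spin": 0,"hand": 44},
  {"dp": [-0.17,0,0.1],"spin": 0,"hand": 44},
])

```text
time: 23.0
ee_pos: [0.5107, -0.2729, 0.0865]
eef_rot: [0.77, 0.638, 0.0, 0.0]
ft_force: [0.1, -0.0, 0.9]
width: 0.044
grip_force: 0.0
```

```bash
python3 look.py "[(.508,-.2757,.06),(.508,-.2757,.021)]"
```

```text
blue bin side only [ 0.5072 -0.2758  0.036 ]
blue slide top only [0.6099 0.0904 0.036 ]
green slide [0.6362 0.0475 0.038 ]
amber slide [0.6279 0.0021 0.0386]
red slide [ 0.6193 -0.043   0.038 ]
white bin [ 0.5312 -0.3588  0.0894]
white slide [ 0.6421 -0.0961  0.021 ]
t 23.1 p [ 0.5106 -0.2732  0.0866] yaw -10.8 tilt [ 0.0013 -0.0006] F [0.1 0.1 0.5] w 0.0438 g 0.0 j7 0.1
(0.508, -0.2757, 0.06) dp [-0.0119, -0.0085, 0.1062] spin -0.0
(0.508, -0.2757, 0.021) dp [-0.0119, -0.0087, 0.2622] spin -0.0
```

>>> carry_out([
  {"dp": [-0.01,-0.008,0.06],"spin": 0,"hand": 44},
  {"dp": [-0.01,-0.008,0.16],"spin": 0,"hand": 44},
  {"dp": [-0.01,-0.008,0.24],"spin": 0,"hand": 44},
  {"dp": [-0.01,-0.008,0.26],"spin": 0,"hand": 44},
  {"dp": [-0.01,-0.008,0.26],"spin": 0,"hand": 44},
  {"dp": [-0.01,-0.008,0.26],"spin": 0,"hand": 28},
  {"dp": [-0.01,-0.008,0.26],"spin": 0,"hand": 28},
  {"dp": [-0.01,-0.008,0.26],"spin": 0,"hand": 28},
  {"dp": [-0.01,-0.008,0.26],"spin": 0,"hand": 28},
], force=15)

```text
time: 24.0
ee_pos: [0.5081, -0.2759, 0.0215]
eef_rot: [0.771, 0.637, 0.0, 0.001]
ft_force: [-0.9, -0.4, 5.0]
width: 0.0311
grip_force: 15.0
```

>>> carry_out([
  {"dp": [0,0,-0.1],"spin": 0,"hand": 28},
  {"dp": [0,0,-0.25],"spin": 0,"hand": 28},
  {"dp": [0,0,-0.3],"spin": 0,"hand": 28},
  {"dp": [0.2,0.05,-0.3],"spin": 0,"hand": 28},
  {"dp": [0.4,0.1,-0.3],"spin": 0,"hand": 28},
  {"dp": [0.6,0.15,-0.3],"spin": 0,"hand": 28},
  {"dp": [0.8,0.2,-0.3],"spin": 0,"hand": 28},
  {"dp": [1,0.26,-0.3],"spin": 0,"hand": 28},
  {"dp": [1,0.26,-0.3],"spin": 0,"hand": 28},
])

```text
time: 24.9
ee_pos: [0.6197, -0.0341, 0.0956]
eef_rot: [0.768, 0.64, 0.002, -0.001]
ft_force: [-0.1, -0.2, 0.6]
width: 0.0311
grip_force: 15.0
```

>>> carry_out([
  {"dp": [0.2,0,0],"spin": 0,"hand": 28},
  {"dp": [0.4,0,0],"spin": 0,"hand": 28},
  {"dp": [0.55,0,0.05],"spin": 0,"hand": 28},
  {"dp": [0.55,0,0.1],"spin": 0,"hand": 28},
  {"dp": [0.55,0,0.15],"spin": 0,"hand": 28},
  {"dp": [0.55,0,0.16],"spin": 0,"hand": 28},
  {"dp": [0.55,0,0.16],"spin": 0,"hand": 28},
])

```text
time: 25.6
ee_pos: [0.644, 0.0907, 0.0549]
eef_rot: [0.772, 0.636, -0.001, 0.0]
ft_force: [0.1, 0.1, -0.3]
width: 0.0317
grip_force: 15.0
```

```bash
python3 -c "
from h import *
go((.6453,.0912,.053),(.6453,.0912,.023),yaw=-10.8)"
```

```text
t 25.6 p [0.644  0.0907 0.0549] yaw -10.98 tilt [-0.0011 -0.0011] F [ 0.1  0.1 -0.3] w 0.0317 g 15.0 j7 -0.6
(0.6453, 0.0912, 0.053) dp [0.0031, 0.0048, 0.0075] spin -0.001
(0.6453, 0.0912, 0.023) dp [0.0033, 0.0049, 0.1275] spin -0.001
```

>>> carry_out([
  {"dp": [0.001,0.004,0.0],"spin": 0,"hand": 28},
  {"dp": [0.001,0.004,0.04],"spin": 0,"hand": 28},
  {"dp": [0.001,0.004,0.06],"spin": 0,"hand": 28},
  {"dp": [0.001,0.004,0.08],"spin": 0,"hand": 28},
  {"dp": [0.001,0.004,0.09],"spin": 0,"hand": 28},
  {"dp": [0.001,0.004,0.098],"spin": 0,"hand": 28},
])

```text
time: 26.2
ee_pos: [0.646, 0.0918, 0.0311]
eef_rot: [0.771, 0.637, 0.0, 0.001]
ft_force: [2.2, -2.9, 1.4]
width: 0.0317
grip_force: 15.0
```

>>> carry_out([
  {"dp": [-0.002,-0.001,0.012],"spin": 0,"hand": 28},
  {"dp": [-0.002,-0.001,0.02],"spin": 0,"hand": 28},
  {"dp": [-0.002,-0.001,0.026],"spin": 0,"hand": 28},
  {"dp": [-0.002,-0.001,0.032],"spin": 0,"hand": 28},
  {"dp": [-0.002,-0.001,0.032],"spin": 0,"hand": 28},
])

```text
time: 26.7
ee_pos: [0.6457, 0.0919, 0.0233]
eef_rot: [0.771, 0.637, 0.001, 0.001]
ft_force: [3.5, -3.0, 1.0]
width: 0.0314
grip_force: 14.9
```

>>> carry_out([
  {"dp": [0,0,0],"spin": 0,"hand": 44},
  {"dp": [0,0,0],"spin": 0,"hand": 44},
  {"dp": [0,0,0],"spin": 0,"hand": 44},
  {"dp": [0,0,-0.1],"spin": 0,"hand": 44},
  {"dp": [0,0,-0.25],"spin": 0,"hand": 44},
  {"dp": [0,0,-0.4],"spin": 0,"hand": 44},
  {"dp": [-0.2,-0.05,-0.4],"spin": 0,"hand": 44},
  {"dp": [-0.4,-0.1,-0.4],"spin": 0,"hand": 44},
  {"dp": [-0.6,-0.15,-0.4],"spin": 0,"hand": 44},
  {"dp": [-0.8,-0.2,-0.4],"spin": 0,"hand": 44},
  {"dp": [-1,-0.2,-0.4],"spin": 0,"hand": 44},
  {"dp": [-1,-0.2,-0.4],"spin": 0,"hand": 44},
])

```text
time: 27.9
ee_pos: [0.5463, -0.1511, 0.1228]
eef_rot: [0.774, 0.634, -0.002, 0.001]
ft_force: [0.2, -1.0, -0.1]
width: 0.0438
grip_force: 0.0
```

```bash
python3 look.py "[(.5117,-.3378,.09),(.5117,-.3378,.021)]"
```

```text
blue slide [0.644 0.089 0.041]
green slide top only [0.6373 0.0477 0.036 ]
amber slide top only [0.629  0.0022 0.036 ]
red slide [ 0.6226 -0.0435  0.0157]
white bin [ 0.5117 -0.3378  0.036 ]
white slide [ 0.6421 -0.096   0.0209]
t 28.0 p [ 0.5481 -0.1454  0.1229] yaw -11.05 tilt [-0.0005 -0.0002] F [ 0.1  1.3 -0.5] w 0.0439 g 0.0 j7 -0.13
(0.5117, -0.3378, 0.09) dp [-0.7832, 0.0048, 0.1319] spin -0.0014
(0.5117, -0.3378, 0.021) dp [-0.7831, 0.0049, 0.4079] spin -0.0014
```

>>> carry_out([
  {"dp": [-0.2,0,0],"spin": 0,"hand": 44},
  {"dp": [-0.4,0,0],"spin": 0,"hand": 44},
  {"dp": [-0.6,0,0.05],"spin": 0,"hand": 44},
  {"dp": [-0.775,0.01,0.1],"spin": 0,"hand": 44},
  {"dp": [-0.775,0.01,0.15],"spin": 0,"hand": 44},
  {"dp": [-0.775,0.01,0.15],"spin": 0,"hand": 44},
  {"dp": [-0.775,0.01,0.15],"spin": 0,"hand": 44},
])

```text
time: 28.7
ee_pos: [0.5161, -0.3315, 0.0856]
eef_rot: [0.77, 0.638, 0.001, -0.001]
ft_force: [-0.3, 0.6, 0.1]
width: 0.0438
grip_force: 0.0
```

```bash
python3 look.py "[(.5117,-.3378,.021)]"
```

```text
blue slide [0.644  0.0889 0.041 ]
green slide [0.6362 0.0475 0.0383]
amber bin side only [ 0.5213 -0.2386  0.036 ]
amber slide [0.628  0.0021 0.0386]
red slide [ 0.6193 -0.043   0.0379]
white bin side only [ 0.5109 -0.338   0.036 ]
white slide [ 0.6421 -0.096   0.021 ]
t 28.8 p [ 0.5163 -0.3322  0.0864] yaw -10.66 tilt [0.0013 0.0003] F [-0.3 -1.2  0.2] w 0.0445 g 0.0 j7 0.19
(0.5117, -0.3378, 0.021) dp [-0.0255, -0.0142, 0.2617] spin 0.0008
```

>>> carry_out([
  {"dp": [-0.023,-0.012,0.06],"spin": 0,"hand": 44},
  {"dp": [-0.023,-0.012,0.16],"spin": 0,"hand": 44},
  {"dp": [-0.023,-0.012,0.24],"spin": 0,"hand": 44},
  {"dp": [-0.023,-0.012,0.26],"spin": 0,"hand": 44},
  {"dp": [-0.023,-0.012,0.26],"spin": 0,"hand": 44},
  {"dp": [-0.023,-0.012,0.26],"spin": 0,"hand": 28},
  {"dp": [-0.023,-0.012,0.26],"spin": 0,"hand": 28},
  {"dp": [-0.023,-0.012,0.26],"spin": 0,"hand": 28},
  {"dp": [-0.023,-0.012,0.26],"spin": 0,"hand": 28},
], force=15)

```text
time: 29.7
ee_pos: [0.5114, -0.3399, 0.0216]
eef_rot: [0.771, 0.637, 0.0, 0.001]
ft_force: [0.0, -0.7, 5.7]
width: 0.0313
grip_force: 15.0
```

>>> carry_out([
  {"dp": [0,0,-0.1],"spin": 0,"hand": 28},
  {"dp": [0,0,-0.25],"spin": 0,"hand": 28},
  {"dp": [0,0,-0.3],"spin": 0,"hand": 28},
  {"dp": [0.2,0.05,-0.3],"spin": 0,"hand": 28},
  {"dp": [0.4,0.1,-0.3],"spin": 0,"hand": 28},
  {"dp": [0.6,0.15,-0.3],"spin": 0,"hand": 28},
  {"dp": [0.8,0.2,-0.3],"spin": 0,"hand": 28},
  {"dp": [1,0.204,-0.3],"spin": 0,"hand": 28},
  {"dp": [1,0.204,-0.2],"spin": 0,"hand": 28},
  {"dp": [1,0.204,-0.2],"spin": 0,"hand": 28},
  {"dp": [1,0.204,-0.2],"spin": 0,"hand": 28},
])

```text
time: 30.8
ee_pos: [0.6072, -0.1048, 0.0702]
eef_rot: [0.771, 0.637, -0.001, -0.0]
ft_force: [-0.6, -0.6, -0.1]
width: 0.0315
grip_force: 15.0
```

```bash
python3 -c "
from h import *
go((.6109,-.0898,.053),(.6109,-.0898,.023),yaw=-10.8)"
```

```text
t 30.8 p [ 0.6072 -0.1048  0.0702] yaw -10.9 tilt [-0.0016 -0.0006] F [-0.6 -0.6 -0.1] w 0.0315 g 15.0 j7 -0.25
(0.6109, -0.0898, 0.053) dp [0.0619, 0.0034, 0.0687] spin -0.0006
(0.6109, -0.0898, 0.023) dp [0.062, 0.0036, 0.1887] spin -0.0006
```

>>> carry_out([
  {"dp": [0.052,0.003,0.03],"spin": 0,"hand": 28},
  {"dp": [0.052,0.003,0.06],"spin": 0,"hand": 28},
  {"dp": [0.052,0.003,0.07],"spin": 0,"hand": 28},
  {"dp": [0.052,0.003,0.07],"spin": 0,"hand": 28},
  {"dp": [0.052,0.003,0.07],"spin": 0,"hand": 28},
])

```text
time: 31.3
ee_pos: [0.6111, -0.0915, 0.0532]
eef_rot: [0.771, 0.637, -0.0, 0.0]
ft_force: [0.5, 0.6, 0.0]
width: 0.0313
grip_force: 15.0
```

```bash
python3 -c "
from h import *
go((.6105,-.0915,.023),yaw=-10.8)"
```

```text
t 31.3 p [ 0.6111 -0.0915  0.0532] yaw -10.89 tilt [ 0.0001 -0.0003] F [0.5 0.6 0. ] w 0.0313 g 15.0 j7 -0.28
(0.6105, -0.0915, 0.023) dp [-0.0004, -0.0022, 0.1207] spin -0.0005
```

>>> carry_out([
  {"dp": [0,-0.002,0.03],"spin": 0,"hand": 28},
  {"dp": [0,-0.002,0.06],"spin": 0,"hand": 28},
  {"dp": [0,-0.002,0.075],"spin": 0,"hand": 28},
  {"dp": [0,-0.002,0.085],"spin": 0,"hand": 28},
  {"dp": [0,-0.002,0.095],"spin": 0,"hand": 28},
])

```text
time: 31.8
ee_pos: [0.6105, -0.0909, 0.029]
eef_rot: [0.771, 0.637, -0.0, -0.0]
ft_force: [0.1, -0.6, -0.8]
width: 0.0312
grip_force: 15.0
```

>>> carry_out([
  {"dp": [0,0,0.012],"spin": 0,"hand": 28},
  {"dp": [0,0,0.02],"spin": 0,"hand": 28},
  {"dp": [0,0,0.024],"spin": 0,"hand": 28},
  {"dp": [0,0,0.025],"spin": 0,"hand": 28},
  {"dp": [0,0,0.025],"spin": 0,"hand": 28},
])

```text
time: 32.3
ee_pos: [0.6106, -0.0909, 0.0236]
eef_rot: [0.771, 0.637, -0.0, 0.0]
ft_force: [-2.4, 0.5, 5.9]
width: 0.0313
grip_force: 15.0
```

>>> carry_out([
  {"dp": [0,0,0],"spin": 0,"hand": 44},
  {"dp": [0,0,0],"spin": 0,"hand": 44},
  {"dp": [0,0,0],"spin": 0,"hand": 44},
  {"dp": [0,0,-0.1],"spin": 0,"hand": 44},
  {"dp": [0,0,-0.25],"spin": 0,"hand": 44},
  {"dp": [0,0,-0.4],"spin": 0,"hand": 44},
  {"dp": [-0.2,-0.15,-0.4],"spin": 0,"hand": 44},
  {"dp": [-0.4,-0.3,-0.4],"spin": 0,"hand": 44},
  {"dp": [-0.6,-0.45,-0.4],"spin": 0,"hand": 44},
  {"dp": [-0.7,-0.5,-0.4],"spin": 0,"hand": 44},
  {"dp": [-0.7,-0.5,-0.4],"spin": 0,"hand": 44},
  {"dp": [-0.7,-0.5,-0.4],"spin": 0,"hand": 44},
])

```text
time: 33.5
ee_pos: [0.4528, -0.2419, 0.1231]
eef_rot: [0.772, 0.635, -0.001, 0.0]
ft_force: [0.5, 0.4, -0.3]
width: 0.044
grip_force: 0.0
```

```bash
python3 - <<'E'
from look import *
im=look()
o=np.hstack([cv2.resize(im["top"][150:210,270:370],None,fx=4,fy=4,interpolation=2),cv2.resize(im["side"][172:272,290:380],None,fx=4,fy=4,interpolation=2)[20:360].copy()[:240]]) if 0 else None
a=cv2.resize(im["top"][150:250,270:370],None,fx=4,fy=4,interpolation=2);b=cv2.resize(im["side"][172:272,290:380],None,fx=4,fy=4,interpolation=2)
cv2.imwrite("pics/all.png",np.hstack([a,b])[:,:,::-1]);go((.4535,.349,.2),yaw=-10.8)
E
```

```text
blue slide [0.644  0.0889 0.0412]
green slide [0.6362 0.0475 0.0384]
amber slide [0.628  0.0021 0.0386]
red slide [ 0.6193 -0.043   0.038 ]
white slide [ 0.6119 -0.0884  0.0375]
t 33.6 p [ 0.4553 -0.2388  0.1232] yaw -10.86 tilt [0.0006 0.0001] F [-0.5  0.7  0.5] w 0.044 g 0.0 j7 0.14
(0.4535, 0.349, 0.2) dp [2.3079, -0.4496, -0.3069] spin -0.0003
```

View pics/all.png

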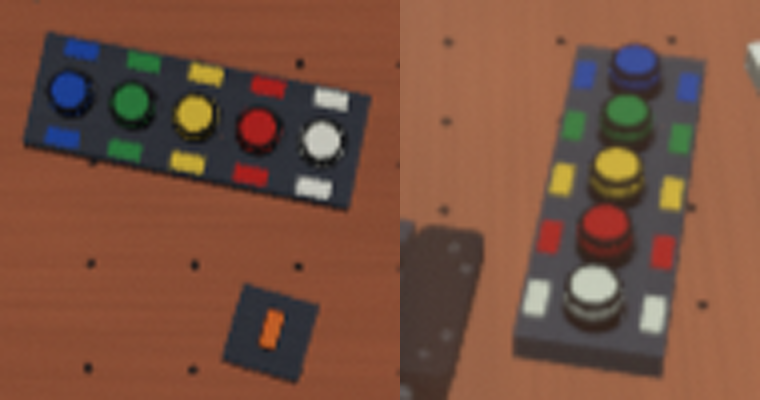

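The picture shows all five barrels upright in pockets of their own colour, with blue's top at side-crop (635,60). I'll re-measure blue with a full region, since the earlier one may have clipped its blob.

```bash
python3 - <<'E'
from h import *
im={n:camera(n) for n in("top","side")}
for c,e in(("blue",(.6453,.0912)),("green",(.6367,.0459))):
    p=proj("side",[[*e,.038]])[0].astype(int);q=proj("top",[[*e,.038]])[0].astype(int)
    b=blobs(im["side"],c,(p[0]-9,p[1]-12,p[0]+9,p[1]+10))[0];a=blobs(im["top"],c,(q[0]-8,q[1]-8,q[0]+8,q[1]+8))[0]
    print(c,np.round(b,2),np.round(a,2),tri(a[:2],b[:2]))
E
```

```text
blue [348.43 186.68  49.69   9.75   6.75] [286.66 172.02  75.94  10.75  10.25] [0.64422658 0.09204042 0.03824149]
green [346.24 199.14  63.62  10.5    7.75] [302.21 174.94  72.12  10.25   9.75] [0.63617573 0.0474848  0.03844638]
```

>>> carry_out([
  {"dp": [0.2,-0.04,-0.1],"spin": 0,"hand": 60},
  {"dp": [0.4,-0.08,-0.2],"spin": 0,"hand": 60},
  {"dp": [0.6,-0.12,-0.2],"spin": 0,"hand": 60},
  {"dp": [0.8,-0.16,-0.2],"spin": 0,"hand": 60},
  {"dp": [1,-0.19,-0.2],"spin": 0,"hand": 60},
])

```text
time: 34.2
ee_pos: [0.4548, 0.0036, 0.1735]
eef_rot: [0.77, 0.638, 0.0, 0.001]
ft_force: [1.2, 0.9, -1.0]
width: 0.0596
grip_force: 0.0
```

>>> carry_out([
  {"dp": [0.2,-0.04,0],"spin": 0,"hand": 60},
  {"dp": [0.4,-0.08,0],"spin": 0,"hand": 60},
  {"dp": [0.6,-0.12,0],"spin": 0,"hand": 60},
  {"dp": [0.8,-0.16,0],"spin": 0,"hand": 60},
  {"dp": [1,-0.19,0],"spin": 0,"hand": 60},
])

```text
time: 34.7
ee_pos: [0.4542, 0.2537, 0.1733]
eef_rot: [0.77, 0.638, 0.0, 0.0]
ft_force: [1.2, -0.2, 0.0]
width: 0.0596
grip_force: 0.0
```

>>> carry_out([
  {"dp": [0.2,-0.04,0],"spin": -0.04,"hand": 60},
  {"dp": [0.31,-0.07,0],"spin": -0.08,"hand": 60},
  {"dp": [0.31,-0.07,0],"spin": -0.12,"hand": 60},
  {"dp": [0.31,-0.07,0],"spin": -0.17,"hand": 60},
  {"dp": [0.31,-0.07,0],"spin": -0.17,"hand": 60},
  {"dp": [0.31,-0.07,0.1],"spin": -0.17,"hand": 60},
  {"dp": [0.31,-0.07,0.1],"spin": -0.17,"hand": 60},
  {"dp": [0.31,-0.07,0.1],"spin": -0.17,"hand": 60},
])

```text
time: 35.5
ee_pos: [0.452, 0.3299, 0.1482]
eef_rot: [0.576, 0.817, -0.0, -0.0]
ft_force: [0.2, 0.1, 0.5]
width: 0.0602
grip_force: 0.0
```

```bash
python3 -c "
from h import *
go((.4537,.349,.1),(.4537,.349,.062),yaw=20)"
```

```text
t 35.5 p [0.452  0.3299 0.1482] yaw 19.65 tilt [-0.0008 -0.0002] F [0.2 0.1 0.5] w 0.0602 g 0.0 j7 -0.61
(0.4537, 0.349, 0.1) dp [0.0697, 0.032, 0.1926] spin -0.002
(0.4537, 0.349, 0.062) dp [0.0697, 0.0322, 0.3446] spin -0.002
```

>>> carry_out([
  {"dp": [0.07,0.032,0.05],"spin": 0,"hand": 60},
  {"dp": [0.07,0.032,0.2],"spin": 0,"hand": 60},
  {"dp": [0.07,0.032,0.2],"spin": 0,"hand": 60},
  {"dp": [0.07,0.032,0.2],"spin": 0,"hand": 60},
  {"dp": [0.07,0.032,0.28],"spin": 0,"hand": 60},
  {"dp": [0.07,0.032,0.33],"spin": 0,"hand": 60},
  {"dp": [0.07,0.032,0.34],"spin": 0,"hand": 60},
  {"dp": [0.07,0.032,0.34],"spin": 0,"hand": 60},
])

```text
time: 36.3
ee_pos: [0.4543, 0.3488, 0.0636]
eef_rot: [0.576, 0.818, 0.0, 0.0]
ft_force: [-0.3, 0.3, 0.7]
width: 0.0596
grip_force: 0.0
```

>>> carry_out([
  {"dp": [0,0,0],"spin": 0,"hand": 30},
  {"dp": [0,0,0],"spin": 0,"hand": 30},
  {"dp": [0,0,0],"spin": 0,"hand": 30},
  {"dp": [0,0,0],"spin": 0,"hand": 30},
  {"dp": [0,0,0],"spin": 0,"hand": 30},
], force=15)

```text
time: 36.8
ee_pos: [0.4539, 0.3489, 0.0633]
eef_rot: [0.575, 0.818, -0.0, 0.0]
ft_force: [-2.6, -2.1, 4.7]
width: 0.037
grip_force: 15.0
```

```bash
python3 -c "
from h import *
go()"
```

```text
t 36.8 p [0.4539 0.3489 0.0633] yaw 19.75 tilt [ 0.     -0.0002] F [-2.6 -2.1  4.7] w 0.037 g 15.0 j7 -0.7
```

>>> carry_out([
  {"dp": [0,0,-0.003],"spin": 0.04,"hand": 30},
  {"dp": [0,0,-0.007],"spin": 0.08,"hand": 30},
  {"dp": [0,0,-0.011],"spin": 0.12,"hand": 30},
  {"dp": [0,0,-0.015],"spin": 0.16,"hand": 30},
  {"dp": [0,0,-0.019],"spin": 0.2,"hand": 30},
  {"dp": [0,0,-0.023],"spin": 0.24,"hand": 30},
  {"dp": [0,0,-0.026],"spin": 0.27,"hand": 30},
  {"dp": [0,0,-0.028],"spin": 0.29,"hand": 30},
  {"dp": [0,0,-0.028],"spin": 0.3,"hand": 30},
  {"dp": [0,0,-0.028],"spin": 0.3,"hand": 30},
  {"dp": [0,0,-0.028],"spin": 0.3,"hand": 30},
], force=20)

```text
time: 37.9
ee_pos: [0.4551, 0.3489, 0.0702]
eef_rot: [0.884, 0.468, 0.001, 0.0]
ft_force: [4.9, 0.8, -1.8]
width: 0.0374
grip_force: 20.0
```

```bash
python3 - <<'E'
from h import *
go();print(read_state()["torque"])
im=camera("side");cv2.imwrite("pics/tw.png",cv2.resize(im[95:155,235:325],None,fx=6,fy=6,interpolation=2)[:,:,::-1])
E
```

```text
t 37.9 p [0.4551 0.3489 0.0702] yaw -34.18 tilt [0.0018 0.0006] F [ 4.9  0.8 -1.8] w 0.0374 g 20.0 j7 -1.56
[ 0.11790972 -1.24775483  0.36884274]
```

View pics/tw.png

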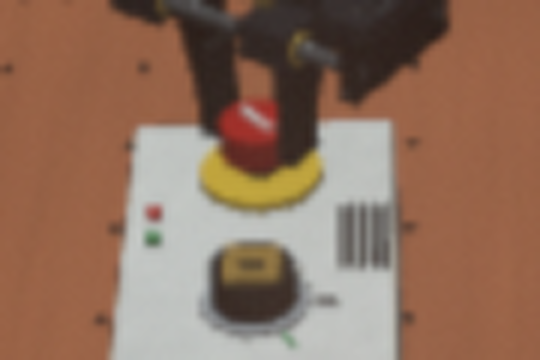

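The cap's white bar (crop 255,118) has turned with the fingers, and a gap shows above the yellow plate. I'll release, back off and verify.

>>> carry_out([
  {"dp": [0,0,0],"spin": 0,"hand": 60},
  {"dp": [0,0,0],"spin": 0,"hand": 60},
  {"dp": [0,0,0],"spin": 0,"hand": 60},
  {"dp": [0,0,0],"spin": 0,"hand": 60},
  {"dp": [0,0,-0.2],"spin": 0,"hand": 60},
  {"dp": [0,0,-0.4],"spin": 0,"hand": 60},
  {"dp": [-0.1,0.1,-0.4],"spin": 0,"hand": 60},
  {"dp": [-0.3,0.2,-0.4],"spin": 0,"hand": 60},
  {"dp": [-0.5,0.3,-0.4],"spin": 0,"hand": 60},
  {"dp": [-0.7,0.4,-0.4],"spin": 0,"hand": 60},
  {"dp": [-0.9,0.5,-0.4],"spin": 0,"hand": 60},
  {"dp": [-0.9,0.5,-0.4],"spin": 0,"hand": 60},
  {"dp": [-0.9,0.5,-0.4],"spin": 0,"hand": 60},
])

```text
time: 39.25
ee_pos: [0.4304, 0.0888, 0.17]
eef_rot: [0.885, 0.465, -0.0, 0.001]
ft_force: [0.4, 0.3, 0.4]
width: 0.0602
grip_force: 0.0
```

```bash
python3 - <<'E'
from h import *
im={n:camera(n) for n in("top","side")};ref={n:cv2.imread(f"pics/{n}0.png")[:,:,::-1].copy() for n in im}
for n,r in(("top",(178,222,204,252)),("side",(266,105,290,130))):print(n,np.round(blobs(ref[n],"red",r)[0],2),np.round(blobs(im[n],"red",r)[:1],2))
# difference to initial images around cap (max abs)
for n,r in(("top",(178,222,204,252)),("side",(266,105,290,130))):
  d=np.abs(im[n].astype(int)-ref[n]);print(n,d[r[1]:r[3],r[0]:r[2]].mean())
go((.4747,-.0533,.15),yaw=72.6)
go((.4747,-.0533,.15),yaw=-107.4)
E
```

```text
top [189.22 236.89 119.19  14.    13.  ] [[189.21 236.83 119.    14.    12.75]]
side [277.55 117.14  92.75  12.5   12.  ] []
top 3.267094017094017
side 66.96888888888888
t 39.4 p [0.4308 0.0927 0.1702] yaw -34.28 tilt [ 0.0005 -0.    ] F [ 0.2  0.2 -0.5] w 0.0603 g 0.0 j7 -0.9
(0.4747, -0.0533, 0.15) dp [-0.3837, 0.4742, 0.0807] spin -0.5938
t 39.4 p [0.4308 0.0927 0.1702] yaw -34.28 tilt [ 0.0005 -0.    ] F [ 0.2  0.2 -0.5] w 0.0603 g 0.0 j7 -0.9
(0.4747, -0.0533, 0.15) dp [-0.3837, 0.4742, 0.0807] spin 0.4062
```

Top view: the cap blob is back at (189.2,236.8), exactly its initial raised position (it was 190.0 when down). On to the key.

>>> carry_out([
  {"dp": [-0.1,0.12,0],"spin": -0.045,"hand": 32},
  {"dp": [-0.2,0.24,0],"spin": -0.09,"hand": 32},
  {"dp": [-0.3,0.36,0],"spin": -0.135,"hand": 32},
  {"dp": [-0.384,0.474,0],"spin": -0.18,"hand": 32},
  {"dp": [-0.384,0.474,0.08],"spin": -0.23,"hand": 32},
  {"dp": [-0.384,0.474,0.08],"spin": -0.28,"hand": 32},
  {"dp": [-0.384,0.474,0.08],"spin": -0.33,"hand": 32},
  {"dp": [-0.384,0.474,0.08],"spin": -0.38,"hand": 32},
  {"dp": [-0.384,0.474,0.08],"spin": -0.43,"hand": 32},
  {"dp": [-0.384,0.474,0.08],"spin": -0.48,"hand": 32},
  {"dp": [-0.384,0.474,0.08],"spin": -0.53,"hand": 32},
  {"dp": [-0.384,0.474,0.08],"spin": -0.58,"hand": 32},
  {"dp": [-0.384,0.474,0.08],"spin": -0.594,"hand": 32},
  {"dp": [-0.384,0.474,0.08],"spin": -0.594,"hand": 32},
  {"dp": [-0.384,0.474,0.08],"spin": -0.594,"hand": 32},
])

```text
time: 40.85
ee_pos: [0.475, -0.0524, 0.1499]
eef_rot: [0.151, 0.988, 0.0, -0.0]
ft_force: [-0.2, 0.3, 0.2]
width: 0.0322
grip_force: 0.0
```

```bash
python3 -c "
from h import *
go((.4747,-.0533,.08),(.4747,-.0533,.035),yaw=72.6)"
```

```text
t 40.9 p [ 0.475  -0.0524  0.1499] yaw 72.59 tilt [-0.      0.0005] F [-0.2  0.3  0.2] w 0.0322 g 0.0 j7 1.24
(0.4747, -0.0533, 0.08) dp [0.0001, -0.004, 0.2795] spin -0.0001
(0.4747, -0.0533, 0.035) dp [0.0001, -0.0041, 0.4595] spin -0.0001
```

>>> carry_out([
  {"dp": [0,-0.004,0.15],"spin": 0,"hand": 32},
  {"dp": [0,-0.004,0.3],"spin": 0,"hand": 32},
  {"dp": [0,-0.004,0.4],"spin": 0,"hand": 32},
  {"dp": [0,-0.004,0.45],"spin": 0,"hand": 32},
  {"dp": [0,-0.004,0.458],"spin": 0,"hand": 32},
  {"dp": [0,-0.004,0.458],"spin": 0,"hand": 32},
])

```text
time: 41.45
ee_pos: [0.475, -0.0543, 0.0362]
eef_rot: [0.151, 0.989, 0.0, 0.0]
ft_force: [1.0, -0.1, 0.2]
width: 0.032
grip_force: 0.0
```

>>> carry_out([
  {"dp": [0,0,0],"spin": 0,"hand": 6},
  {"dp": [0,0,0],"spin": 0,"hand": 6},
  {"dp": [0,0,0],"spin": 0,"hand": 6},
  {"dp": [0,0,0],"spin": 0,"hand": 6},
  {"dp": [0,0,0],"spin": 0,"hand": 6},
], force=20)

```text
time: 41.95
ee_pos: [0.4748, -0.0546, 0.0361]
eef_rot: [0.151, 0.989, -0.0, 0.001]
ft_force: [-1.9, 0.2, 7.4]
width: 0.0117
grip_force: 20.0
```

```bash
python3 -c "
from h import *
go();print(read_state()['torque'])"
```

```text
t 42.0 p [ 0.4748 -0.0546  0.0361] yaw 72.66 tilt [ 0.001  -0.0004] F [-1.9  0.2  7.4] w 0.0117 g 20.0 j7 1.16
[ 0.03153555  0.2235614  -0.01623232]
```

>>> carry_out([
  {"dp": [0,0,-0.05],"spin": 0,"hand": 6},
  {"dp": [0,0,-0.12],"spin": 0,"hand": 6},
  {"dp": [0,0,-0.25],"spin": 0,"hand": 6},
  {"dp": [0,0,-0.4],"spin": 0,"hand": 6},
  {"dp": [0.06,0.15,-0.45],"spin": 0,"hand": 6},
  {"dp": [0.12,0.3,-0.45],"spin": -0.03,"hand": 6},
  {"dp": [0.2,0.5,-0.45],"spin": -0.06,"hand": 6},
  {"dp": [0.27,0.7,-0.45],"spin": -0.09,"hand": 6},
  {"dp": [0.34,0.9,-0.45],"spin": -0.106,"hand": 6},
  {"dp": [0.4,1,-0.4],"spin": -0.106,"hand": 6},
  {"dp": [0.43,1,-0.35],"spin": -0.106,"hand": 6},
  {"dp": [0.43,1,-0.35],"spin": -0.106,"hand": 6},
])

```text
time: 43.15
ee_pos: [0.4443, 0.2167, 0.122]
eef_rot: [-0.017, 1.0, -0.001, -0.001]
ft_force: [0.2, -0.9, 0.3]
width: 0.0116
grip_force: 20.0
```

```bash
python3 -c "
from h import *
go((.4567,.2485,.11),yaw=91.7)"
```

```text
t 43.1 p [0.4443 0.2167 0.122 ] yaw 91.92 tilt [-0.0027 -0.0011] F [ 0.2 -0.9  0.3] w 0.0116 g 20.0 j7 0.93
(0.4567, 0.2485, 0.11) dp [-0.0541, 0.1254, 0.0477] spin 0.0012
```

>>> carry_out([
  {"dp": [-0.052,0.115,0],"spin": 0.001,"hand": 6},
  {"dp": [-0.052,0.122,0.03],"spin": 0.001,"hand": 6},
  {"dp": [-0.052,0.122,0.04],"spin": 0.001,"hand": 6},
  {"dp": [-0.052,0.122,0.04],"spin": 0.001,"hand": 6},
  {"dp": [-0.052,0.122,0.04],"spin": 0.001,"hand": 6},
  {"dp": [-0.052,0.122,0.04],"spin": 0.001,"hand": 6},
])

```text
time: 43.75
ee_pos: [0.4585, 0.2462, 0.1133]
eef_rot: [-0.013, 1.0, -0.0, 0.0]
ft_force: [-1.0, 0.2, 0.4]
width: 0.012
grip_force: 20.0
```

```bash
python3 - <<'E'
from h import *
go((.4567,.2485,.1005),(.4567,.2485,.08),yaw=91.7)
im=camera("side");cv2.imwrite("pics/k1.png",cv2.resize(im[100:160,240:310],None,fx=9,fy=9,interpolation=2)[:,:,::-1])
s=read_state()["ee_pos"];print("bow top",proj("side",[[s[0],s[1],s[2]+.022],[s[0],s[1],s[2]-.026],[.4567,.2485,.074]]))
E
```

```text
t 43.8 p [0.4585 0.2462 0.1133] yaw 91.51 tilt [ 0.0005 -0.0005] F [-1.   0.2  0.4] w 0.012 g 20.0 j7 0.84
(0.4567, 0.2485, 0.1005) dp [0.0072, 0.0093, 0.0512] spin -0.0011
(0.4567, 0.2485, 0.08) dp [0.0072, 0.0094, 0.1332] spin -0.0011
bow top [[275.8249863  119.68017789]
 [277.12237096 134.69121354]
 [276.85111914 138.23887679]]
```

View pics/k1.png

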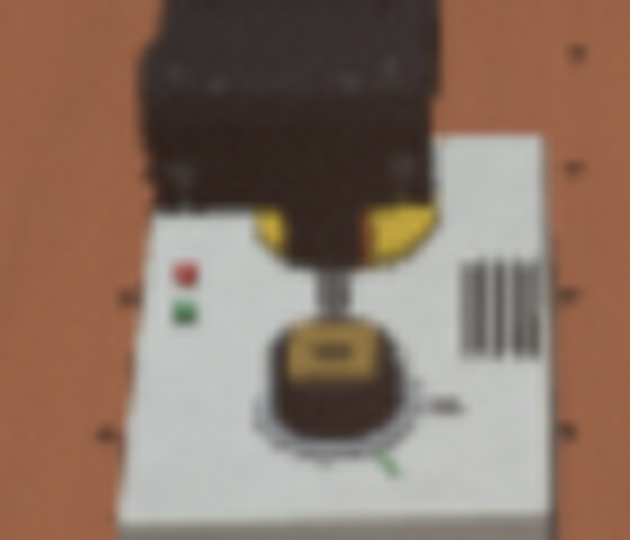

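The side view shows the blade tip at crop (334,318) directly above the keyway at (333,352), so x is aligned. Descending.

>>> carry_out([
  {"dp": [0.006,0.007,0.02],"spin": -0.001,"hand": 6},
  {"dp": [0.006,0.007,0.035],"spin": -0.001,"hand": 6},
  {"dp": [0.006,0.007,0.035],"spin": -0.001,"hand": 6},
  {"dp": [0.006,0.007,0.035],"spin": -0.001,"hand": 6},
])

```text
time: 44.2
ee_pos: [0.4566, 0.2488, 0.104]
eef_rot: [-0.015, 1.0, -0.0, -0.0]
ft_force: [-0.1, 0.0, -0.2]
width: 0.0117
grip_force: 20.0
```

```bash
python3 - <<'E'
from h import *
go((.4567,.2483,.096),yaw=91.7)
E
```

```text
t 44.2 p [0.4566 0.2488 0.104 ] yaw 91.76 tilt [-0.0004 -0.0001] F [-0.1  0.  -0.2] w 0.0117 g 20.0 j7 0.84
(0.4567, 0.2483, 0.096) dp [-0.0003, -0.0018, 0.0321] spin 0.0003
```

>>> carry_out([
  {"dp": [0,-0.002,0.01],"spin": 0,"hand": 6},
  {"dp": [0,-0.002,0.018],"spin": 0,"hand": 6},
  {"dp": [0,-0.002,0.024],"spin": 0,"hand": 6},
  {"dp": [0,-0.002,0.03],"spin": 0,"hand": 6},
  {"dp": [0,-0.002,0.034],"spin": 0,"hand": 6},
])

```text
time: 44.7
ee_pos: [0.4567, 0.2482, 0.0956]
eef_rot: [-0.015, 1.0, -0.0, -0.0]
ft_force: [0.7, 0.1, -0.7]
width: 0.0115
grip_force: 20.0
```

```bash
python3 -c "
from h import *
go()"
```

```text
t 44.7 p [0.4567 0.2482 0.0956] yaw 91.75 tilt [-0.0001 -0.0001] F [ 0.7  0.1 -0.7] w 0.0115 g 20.0 j7 0.83
```

>>> carry_out([
  {"dp": [0,0,0.015],"spin": 0,"hand": 6},
  {"dp": [0,0,0.03],"spin": 0,"hand": 6},
  {"dp": [0,0,0.045],"spin": 0,"hand": 6},
  {"dp": [0,0,0.055],"spin": 0,"hand": 6},
  {"dp": [0,0,0.062],"spin": 0,"hand": 6},
  {"dp": [0,0,0.065],"spin": 0,"hand": 6},
  {"dp": [0,0,0.065],"spin": 0,"hand": 6},
])

```text
time: 45.4
ee_pos: [0.4567, 0.2483, 0.08]
eef_rot: [-0.015, 1.0, -0.0, 0.0]
ft_force: [-3.0, -2.8, 7.9]
width: 0.0117
grip_force: 20.0
```

```bash
python3 -c "
from h import *
go();print(read_state()['torque'])"
```

```text
t 45.4 p [0.4567 0.2483 0.08  ] yaw 91.75 tilt [ 0.     -0.0006] F [-3.  -2.8  7.9] w 0.0117 g 20.0 j7 0.81
[-0.381543    0.68837187 -0.05042429]
```

>>> carry_out([
  {"dp": [0,0,0],"spin": 0.03,"hand": 6},
  {"dp": [0,0,0],"spin": 0.07,"hand": 6},
  {"dp": [0,0,0],"spin": 0.11,"hand": 6},
  {"dp": [0,0,0],"spin": 0.15,"hand": 6},
  {"dp": [0,0,0],"spin": 0.19,"hand": 6},
  {"dp": [0,0,0],"spin": 0.23,"hand": 6},
  {"dp": [0,0,0],"spin": 0.27,"hand": 6},
  {"dp": [0,0,0],"spin": 0.3,"hand": 6},
  {"dp": [0,0,0],"spin": 0.325,"hand": 6},
  {"dp": [0,0,0],"spin": 0.335,"hand": 6},
  {"dp": [0,0,0],"spin": 0.34,"hand": 6},
  {"dp": [0,0,0],"spin": 0.34,"hand": 6},
], force=30)

```text
time: 46.6
ee_pos: [0.4572, 0.248, 0.08]
eef_rot: [0.496, 0.868, 0.0, 0.001]
ft_force: [-0.6, -1.9, 5.1]
width: 0.0118
grip_force: 30.0
```

```bash
python3 -c "
from h import *
go();print(read_state()['torque'])"
```

```text
t 46.6 p [0.4572 0.248  0.08  ] yaw 30.5 tilt [ 0.001  -0.0006] F [-0.6 -1.9  5.1] w 0.0118 g 30.0 j7 -0.2
[-0.60892185  0.12605584  0.03624561]
```

>>> carry_out([
  {"dp": [0,0,0],"spin": 0.012,"hand": 6},
  {"dp": [0,0,0],"spin": 0.024,"hand": 6},
  {"dp": [0,0,0],"spin": 0.03,"hand": 6},
  {"dp": [0,0,0],"spin": 0.03,"hand": 6},
])

```text
time: 47.0
ee_pos: [0.4573, 0.248, 0.08]
eef_rot: [0.537, 0.844, 0.0, 0.001]
ft_force: [-1.3, -1.8, 5.0]
width: 0.0117
grip_force: 30.0
```

```bash
python3 -c "
from h import *
go();print(read_state()['torque'])"
```

```text
t 47.0 p [0.4573 0.248  0.08  ] yaw 25.1 tilt [ 0.001  -0.0005] F [-1.3 -1.8  5. ] w 0.0117 g 30.0 j7 -0.29
[-0.55828311  0.11649104  0.09110452]
```

>>> carry_out([
  {"dp": [0,0,0],"spin": 0.012,"hand": 6},
  {"dp": [0,0,0],"spin": 0.024,"hand": 6},
  {"dp": [0,0,0],"spin": 0.03,"hand": 6},
  {"dp": [0,0,0],"spin": 0.03,"hand": 6},
])

```text
time: 47.4
ee_pos: [0.4573, 0.248, 0.08]
eef_rot: [0.576, 0.818, 0.0, 0.001]
ft_force: [0.2, -1.6, 4.8]
width: 0.0121
grip_force: 30.0
```

```bash
python3 -c "
from h import *
go();print(read_state()['torque'])"
```

```text
t 47.4 p [0.4573 0.248  0.08  ] yaw 19.7 tilt [ 0.001  -0.0004] F [ 0.2 -1.6  4.8] w 0.0121 g 30.0 j7 -0.38
[-0.5445672   0.07738362 -0.01472828]
```

>>> carry_out([
  {"dp": [0,0,0],"spin": 0.012,"hand": 6},
  {"dp": [0,0,0],"spin": 0.024,"hand": 6},
  {"dp": [0,0,0],"spin": 0.024,"hand": 6},
  {"dp": [0,0,0],"spin": 0.024,"hand": 6},
])

```text
time: 47.8
ee_pos: [0.4572, 0.2481, 0.08]
eef_rot: [0.606, 0.796, 0.0, 0.0]
ft_force: [-1.3, -2.1, 5.3]
width: 0.0119
grip_force: 30.0
```

```bash
python3 - <<'E'
from h import *
go();print(read_state()['torque'])
im=camera("side");cv2.imwrite("pics/k2.png",cv2.resize(im[100:160,240:310],None,fx=9,fy=9,interpolation=2)[:,:,::-1])
E
```

```text
t 47.8 p [0.4572 0.2481 0.08  ] yaw 15.42 tilt [ 0.0009 -0.0004] F [-1.3 -2.1  5.3] w 0.0119 g 30.0 j7 -0.45
[-0.48760717  0.14072354  0.11376411]
```

View pics/k2.png

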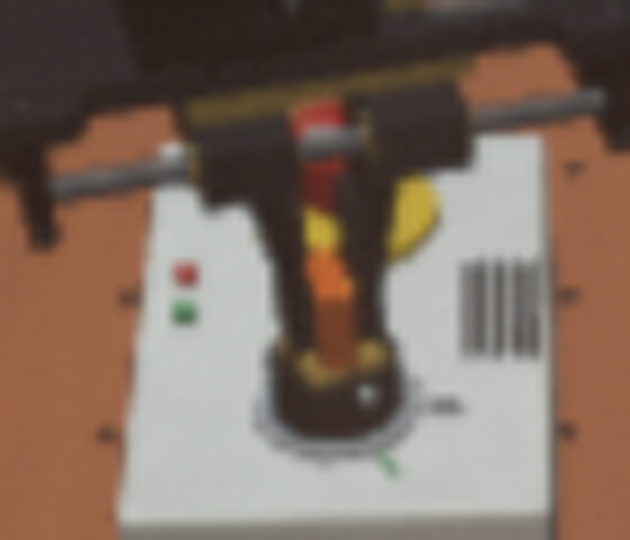

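The bow sits on the brass and the fingers hold it flat. The brass square has turned by roughly 50–60°, and the white dot at (368,390) is moving toward the green tick at (385,465). No stop torque yet, so I'll keep going in small steps.

>>> carry_out([
  {"dp": [0,0,0],"spin": 0.012,"hand": 6},
  {"dp": [0,0,0],"spin": 0.024,"hand": 6},
  {"dp": [0,0,0],"spin": 0.03,"hand": 6},
  {"dp": [0,0,0],"spin": 0.03,"hand": 6},
])

```text
time: 48.25
ee_pos: [0.457, 0.2485, 0.08]
eef_rot: [0.643, 0.766, 0.0, 0.0]
ft_force: [-1.7, -1.2, 5.8]
width: 0.0117
grip_force: 30.0
```

```bash
python3 -c "
from h import *
go();print(read_state()['torque'])"
```

```text
t 48.2 p [0.457  0.2485 0.08  ] yaw 10.01 tilt [ 0.0009 -0.    ] F [-1.7 -1.2  5.8] w 0.0117 g 30.0 j7 -0.54
[-0.25945257  0.2139184   0.19972718]
```

>>> carry_out([
  {"dp": [0,0,0],"spin": 0.012,"hand": 6},
  {"dp": [0,0,0],"spin": 0.024,"hand": 6},
  {"dp": [0,0,0],"spin": 0.024,"hand": 6},
  {"dp": [0,0,0],"spin": 0.024,"hand": 6},
])

```text
time: 48.65
ee_pos: [0.4571, 0.2485, 0.08]
eef_rot: [0.671, 0.742, 0.0, 0.0]
ft_force: [-0.6, -0.3, 5.1]
width: 0.0118
grip_force: 30.0
```

```bash
python3 - <<'E'
from h import *
go();print(read_state()['torque'])
im=camera("side");cv2.imwrite("pics/k3.png",cv2.resize(im[100:160,240:310],None,fx=9,fy=9,interpolation=2)[:,:,::-1])
E
```

```text
t 48.6 p [0.4571 0.2485 0.08  ] yaw 5.75 tilt [ 0.001 -0.   ] F [-0.6 -0.3  5.1] w 0.0118 g 30.0 j7 -0.62
[-0.29140227  0.16942937  0.40882288]
```

View pics/k3.png

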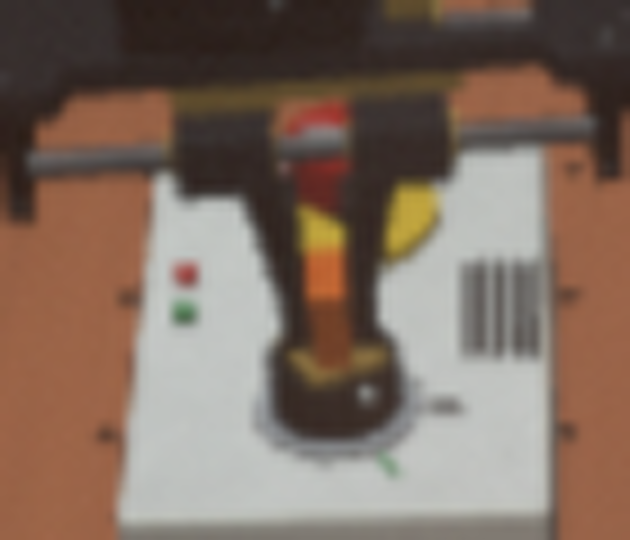

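White dot and brass are unchanged from before (dot still at (368,390)), while torque has climbed to 0.41 N·m. The switch is on its stop. I'll ease off, release and lift.

>>> carry_out([
  {"dp": [0,0,0],"spin": -0.015,"hand": 6},
  {"dp": [0,0,0],"spin": -0.02,"hand": 6},
  {"dp": [0,0,0],"spin": -0.02,"hand": 36},
  {"dp": [0,0,0],"spin": -0.02,"hand": 36},
  {"dp": [0,0,0],"spin": -0.02,"hand": 36},
  {"dp": [0,0,0],"spin": -0.02,"hand": 36},
  {"dp": [0,0,-0.1],"spin": -0.02,"hand": 36},
  {"dp": [0,0,-0.25],"spin": -0.02,"hand": 36},
  {"dp": [0,0,-0.4],"spin": -0.02,"hand": 36},
  {"dp": [-0.2,0,-0.5],"spin": -0.02,"hand": 36},
  {"dp": [-0.4,0,-0.5],"spin": -0.02,"hand": 36},
  {"dp": [-0.6,0,-0.5],"spin": -0.02,"hand": 36},
  {"dp": [-0.8,0,-0.5],"spin": -0.02,"hand": 36},
  {"dp": [-1,0,-0.5],"spin": -0.02,"hand": 36},
  {"dp": [-1,0,-0.5],"spin": -0.02,"hand": 36},
  {"dp": [-1,0,-0.5],"spin": -0.02,"hand": 36},
])

```text
time: 50.3
ee_pos: [0.4816, -0.0018, 0.2044]
eef_rot: [0.649, 0.761, -0.0, -0.0]
ft_force: [-1.0, 0.1, 0.6]
width: 0.0358
grip_force: 0.0
```

>>> carry_out([
  {"dp": [-0.2,0,0],"spin": 0,"hand": 36},
  {"dp": [-0.4,0,0],"spin": 0,"hand": 36},
  {"dp": [-0.6,0,0],"spin": 0,"hand": 36},
  {"dp": [-0.8,0,0],"spin": 0,"hand": 36},
  {"dp": [-0.8,0,0],"spin": 0,"hand": 36},
  {"dp": [-0.8,0,0],"spin": 0,"hand": 36},
])

```text
time: 50.9
ee_pos: [0.5145, -0.1969, 0.2041]
eef_rot: [0.647, 0.762, 0.0, -0.0]
ft_force: [0.1, 1.6, 0.3]
width: 0.0362
grip_force: 0.0
```

```bash
python3 - <<'E'
from look import *
im=look();go()
a=cv2.resize(im["top"][205:270,165:265],None,fx=4,fy=4,interpolation=2);b=cv2.resize(im["side"][100:165,240:320],None,fx=4,fy=4,interpolation=2)
o=np.hstack([a,b]);o=np.vstack([o,cv2.resize(im["top"][60:310,100:560],(720,392))]);cv2.imwrite("pics/fin.png",o[:,:,::-1]);print(o.shape)
E
```

```text
blue slide [0.6463 0.0892 0.0406]
green slide [0.6394 0.048  0.0338]
amber slide [0.6285 0.0022 0.0372]
red slide [ 0.6193 -0.043   0.0379]
white bin top only [ 0.549  -0.2474  0.036 ]
white slide [ 0.6119 -0.0884  0.0375]
t 51.0 p [ 0.5146 -0.1953  0.2044] yaw 9.49 tilt [0.    0.001] F [ 0.1 -0.1 -0.1] w 0.0362 g 0.0 j7 0.42
(652, 720, 3)
```

View pics/fin.png

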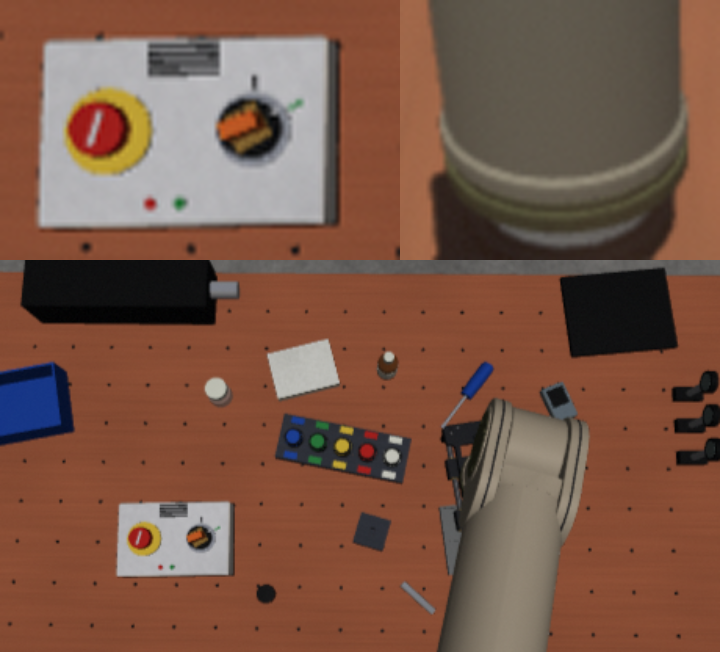

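Top view: the key is in the switch with the bow along (218,133)–(268,115), all five barrels are in place, and the bystanders are unmoved. The side view is blocked by the arm, and the cap bar looks slightly tilted. I'll move the arm away and take a last close look.

>>> carry_out([
  {"dp": [-0.2,-0.1,0],"spin": 0,"hand": 36},
  {"dp": [-0.4,-0.2,0],"spin": 0,"hand": 36},
  {"dp": [-0.6,-0.2,0],"spin": 0,"hand": 36},
  {"dp": [-0.8,-0.2,0],"spin": 0,"hand": 36},
  {"dp": [-0.8,-0.3,0],"spin": 0,"hand": 36},
  {"dp": [-0.8,-0.3,0],"spin": 0,"hand": 36},
  {"dp": [-0.8,-0.3,0],"spin": 0,"hand": 36},
])

```text
time: 51.7
ee_pos: [0.4733, -0.4057, 0.2047]
eef_rot: [0.647, 0.763, 0.001, 0.0]
ft_force: [-0.4, -0.2, 0.4]
width: 0.0361
grip_force: 0.0
```

```bash
python3 - <<'E'
from look import *
im=look();ref={n:cv2.imread(f"pics/{n}0.png")[:,:,::-1].copy() for n in im}
for n,r in(("top",(178,222,204,252)),("side",(266,105,290,130))):print(n,np.round(blobs(ref[n],"red",r)[0],2),np.round(blobs(im[n],"red",r)[:1],2))
a=cv2.resize(im["top"][220:255,178:245],None,fx=8,fy=8,interpolation=2);b=cv2.resize(im["side"][100:155,245:312],None,fx=5,fy=5,interpolation=2)
c=np.zeros((a.shape[0]+b.shape[0],a.shape[1],3),np.uint8);c[:a.shape[0]]=a;c[a.shape[0]:,:b.shape[1]]=b
cv2.imwrite("pics/fin2.png",c[:,:,::-1]);go()
E
```

```text
blue slide [0.644  0.0889 0.0413]
green slide [0.6362 0.0475 0.0384]
amber slide [0.628  0.0022 0.0386]
red slide [ 0.6193 -0.043   0.0379]
white slide [ 0.6119 -0.0884  0.0375]
top [189.22 236.89 119.19  14.    13.  ] [[189.26 236.85 119.94  14.    12.75]]
side [277.55 117.14  92.75  12.5   12.  ] []
t 51.8 p [ 0.474  -0.405   0.2049] yaw 9.51 tilt [0.0012 0.0005] F [-0.1  0.4 -0.2] w 0.0359 g 0.0 j7 0.79
```

View pics/fin2.png

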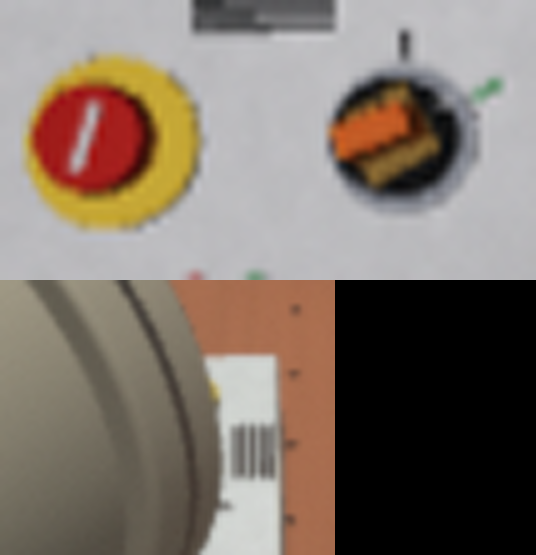

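The last view confirms the result. The cap is at its raised position (189.3,236.9), and the brass edge runs (370,185)–(440,148), about 62° from its start, which means on, at the stop. The key is home, all barrels' tops read about 38 mm, and the gripper touches nothing.

```bash
python3 -c "
from bench import *
print(close_job())"
```

```text
the job is handed in; nothing more can be done
None
```

The job is handed in: all five filters are seated in their colour pockets, the stop was pressed first and is back up, and the key is in the switch and turned to its clockwise stop; no score came back.

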